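Clamp a pressure shoe in its holding fixture to the first slip of the screw's clutch

ROBOT

A 6-joint arm with a two-finger parallel gripper is mounted at the origin on a cart in front of the work surface, level with it; the furniture and walls round the work are solid. World frame = base frame: x ahead of the robot, y to its left, z up, the work surface at z = 0. Lengths are in m, angles in rad, forces in N, time in s.
With the tool pointing down it reaches from about 0.375 to 0.9 m from the base axis. Payload 3.1 kg.
Tool frame: the origin (TCP) lies on the centre line of the jaws, within the pads' length; the fingertips stand 8 mm ahead of it and the grasp point (between the pads) lies 11 mm behind it; z points along the fingers, y is the line along which they close (so a half turn about z gives the same grasp; the last joint's range is limited). The gripper opens to 85 mm and grips with 20 to 120 N. Pads are 22 mm wide; open, the fingers measure 114 mm over their backs; the gripper's body (76 mm by 85 mm) begins 54 mm behind the grasp point. The pads swing forward as they close: fully open they stand 13 mm farther back than shut.
Start: joints at [-1.323, 0.527, 1.433, -0, 1.181, -0.178], TCP at [0.258, -0.569, 0.239] pointing down, gripper open.
Joint ranges: [-3.08, 3.08], [-0.75, 2.2], [0.22, 2.44], [-1.43, 4.57], [0, 2.65], [-2.85, 2.85]. Speed limits (rad/s): [2.79, 2.79, 3.14, 3.14, 3.14, 3.14].

INTERFACE

Orientations are given as a unit quaternion [x, y, z, w].
In Python, from station import * gives the robot as it stands.
- The arm moves only by the tool play_rows, never from a script. Its argument "rows" is a list of rows, each a list of 3 entries, a list of its own where there are three numbers: the turn, a rotation vector about the tool's x, y, z in degrees, then the shift along the tool's x, y, z in mm, then the closure, from 0 (fully open) to 1 (shut). In form: [[[ax, ay, az], [dx, dy, dz], jaw], ...]. A call has 1 to 12 rows; each row shifts and turns the commanded pose from where the row before left it, along the tool's axes as they then stand; what a row does not reach is not made up. A row lasts 1/12 s, in which the tool goes at most 41.7 mm and 7.16 degrees, less where a joint would pass 70% of its speed; a pose out of reach is approached as far as the arm can. A call with a gripper value outside its range is refused whole. The fingers move at their own pace and stop on an object; "grip_force" is the grip in N (left out, the last holds). Time passes only in rows, so rows that do not move let the fingers close. It gives the time, the measured TCP pose, the force, the opening and the grip force at its end, in the units of the state.
- sense(): the state, without advancing time (a new reading comes with each control period).
- snapshot(name): name is "side" or "top"; returns (picture, depth): 400x640x3 uint8, red, green, blue; 400x640 float32, m along the optical axis (not along the pixel's ray), 0 where there is no reading.
- get_calibration(name): a dict with "vfov" (degrees; the focal length in pixels is half the picture's height over the tangent of half this angle, whatever the lens; pixels are square), "cx", "cy" (the principal point, pixels), "k1" (the pictures are not rectified: a ray, as slopes to the right and down, at radius r is drawn at 1 + k1 r^2 times it, then the intrinsics apply), "xyz" and "attitude" of the camera in the world. Camera axes: x right, y down, z forward; pixel columns grow to the right and rows downward; lengths in m; the calibration is good to about 2 mm. A picture is of the moment at which its call begins. get_calibration takes no time and is no camera call.
- sign_off(): hands the job in; it is judged then, once.
The state is a dict: "t": time; "q": joint angles; "qd": joint speeds; "tau": joint torques, N m; "tcp_pos": TCP position; "tool_rot": TCP orientation; "force": force on the tool from outside, world axes, zero at the start; "ft_torque": the same for the moment, N m; "finger_gap": opening from 0.0 (shut) to 1.0 (fully open); "gripper_force": force on a finger pad.
Only numpy, scipy, OpenCV 4.12 (cv2) and the standard library are available. Lean on these libraries where they do the work, as an engineer would, in place of code of your own. Each camera call takes 0.05 s, during which the arm holds its last target. There are 200 camera calls.

TASK

Clamp the pale green pressure shoe in the holding fixture so that its worn face can be dressed: it is heavier at its tall end, so carry it level, and bed it upright and fully down on both rests between the cheeks, tall end up to the end stop. Then swing the red clamp arm fully home across it and turn the black knob clockwise until its clutch slips for the first time, and stop there. Leave the tools round about lying where they are.

Things in the scene. Friction and masses are not known exactly. Their poses are not given: they have to be found in the camera images.
- shoe: pale green tapering bar, loose: 320 long (its y, -160 to 160), 32 thick (x -14.5 to 17.5: middle at x 1.5), flat underside. 66 high at the tall end (y -126, corner rounded off to 54 at y -156), sloping down to 40 at y 130. 0.55 to 0.9 kg, balances 15 to 20 from mid-length towards the tall end. Grip across the thickness. Origin: centre of the underside, z up
- tall_end (a point): middle of the tall end face of the shoe (shoe x 1.5, y -160, z 25), axes those of the shoe
- fixture: fixed by magnets. Grey base x -50 to 105, y -188 to 180, 12 high. Rests across it at y -100 and 105 (34 long), tops at z 24, each with cheeks with inner faces at x -18.5 and 21.5 and sloped lead-ins, z to 45. End stop with inner face at y -165, 56 high. Pivot post, radius 13, at x 80, y -100. Two magnet switches, radius 26, 48 high, at x 74, y 50 and 122. Origin on the table
- nest (a point): where the shoe's origin belongs (fixture x 0, y 0, z 24), axes those of the fixture: the shoe's y along the nest's y, tall end (-y) to the end stop with 5 to spare, 4 to each cheek. Up to 18 farther from the stop (+y) is still good
- pivot (a point): on the upright axis of the red clamp arm at the arm's mid-height (106 over the table); fixture x 80, y -100; axes those of the fixture.
- bar (a point): middle of the red arm's bar, 40 from the pivot; bar 20 wide, 16 high (98 to 114 over the table); its end, 80 from the pivot, carries the screw. The frame turns with the arm: -x points from pivot to screw. To close the arm push on the bar's -y side towards its own +y (clockwise from above), to the stop
- swing_arm (a joint): angle of the red clamp arm, rad: 0 = fully home against its stop, straight across the nest with the screw over the shoe; grows as it opens, counter-clockwise from above; at 1.57 it points along the fixture's -y, beside the nest. It rubs (about 0.3 N m) and stays where it is left
- knob_top (a point): centre of the top of the black round ribbed knob, diameter 36, its side 26 high; under it an aluminium disc, radius 24, that turns with the screw, and then the arm. All sink 8 a turn (let the hand follow). A red line on the knob and a red mark on the disc stand in line until the clutch slips; then the disc stands still while the knob's line runs on
- spindle (a joint): angle of the screw (and disc), rad, grows when turned clockwise from above; 8 mm of sinking a turn (1.27 mm a rad), friction 0.06 N m. At the start the foot hangs 1.7 to 4.2 mm above the top of a seated shoe, so contact comes after 1.3 to 3.3 rad, and the slip about 0.8 to 1.5 rad later as the foot gives
- knob (a joint): slip of the clutch: angle of the knob relative to the disc, rad, 0 at the start, grows when the knob runs on clockwise after the disc has stopped. The clutch slips at 0.105 N m. First slip: it reads 0.05 or more; past 0.8 it has been overdone.
- foot: round black tilted foot of the screw, radius 9.5, which presses on the shoe's top under the arm's end with about 25 to 45 N when the clutch slips; origin on the screw axis at the arm's mid-height (sinks with it).
- push_block: beech push block with a saw-handle grip, standing behind the fixture, sole 70 x 220 (its y), 94 high, origin under its centre; bystander
- masking_tape: pale yellow roll of masking tape lying flat in front of the fixture, diameter 104, 25 high, origin under its centre; bystander
- sanding_block: cork sanding block, 66 x 112 (its y) x 36 high, beside the shoe's low end, origin under its centre; bystander
- chisel: chisel with a yellow handle, 30 x 266 (its y) x 30 high, handle to +y, lying beside the shoe, origin under its middle; bystander

How it is judged:
On the way, in this order (a step that is already met when the one before it is completed fails the run):
1. the shoe is bedded in the nest, upright, down on both rests, tall end to the stop, and let go (x of shoe in the frame of nest between -0.007 and 0.007 m and y of tall_end in the frame of nest between -0.17 and -0.142 m and z of shoe in the frame of nest between -0.004 and 0.004 m and angle between the y axis of shoe and the y axis of nest, either way round below 0.06 rad and angle between shoe's own z axis and vertical below 0.06 rad and contact force between the fingers and shoe below 0.1 N), for 0.2 s.
2. the clamp arm is fully home across the shoe (value of joint swing_arm below 0.08 rad and x of shoe in the frame of nest between -0.007 and 0.007 m and y of tall_end in the frame of nest between -0.17 and -0.142 m and z of shoe in the frame of nest between -0.004 and 0.004 m and angle between the y axis of shoe and the y axis of nest, either way round below 0.06 rad and angle between shoe's own z axis and vertical below 0.06 rad), for 0.2 s.
3. the foot presses on the shoe and the clutch has slipped for the first time (value of joint knob above 0.05 rad and contact force between foot and shoe above 12 N and value of joint swing_arm below 0.08 rad), for 0.1 s.
At the end, for the whole second after the job is handed in: Shoe at rest in the nest: down within 4 mm, 7 mm across, tall end within 23 mm of the stop, parallel within 0.06 rad; arm home (under 0.08 rad); foot presses the shoe with over 12 N; clutch slip 0.05 to 0.8 rad; push block, tape, sanding block and chisel within 20 mm of their starts (all of step 3 and x of shoe in the frame of nest between -0.007 and 0.007 m and y of tall_end in the frame of nest between -0.17 and -0.142 m and z of shoe in the frame of nest between -0.004 and 0.004 m and angle between the y axis of shoe and the y axis of nest, either way round below 0.06 rad and angle between shoe's own z axis and vertical below 0.06 rad and value of joint knob below 0.8 rad and linear speed of shoe below 0.02 m/s and distance of each of push_block, masking_tape, sanding_block, chisel from where it was at the start of the episode below 0.02 m); the robot touches nothing.
It fails at once if the knob was turned on past the first slip (clutch slip over 0.8 rad) (value of joint knob above 0.8 rad).
It fails at once if the shoe was not carried level: it tipped by more than 0.3 rad (angle between shoe's own z axis and vertical above 0.3 rad).
It fails at once if the push block, masking tape, sanding block or chisel was moved by more than 20 mm (distance of any of push_block, masking_tape, sanding_block, chisel from where it was at the start of the episode above 0.02 m).
It also fails if it takes over 72 s, if anything falls off the work surface, if the arm or the gripper's body presses on something with over 40 N, if the wrist force passes 120 N, or if a joint passes its speed limit or range.

## Working session

There is one attempt and no reset: what is moved stays moved. The work goes in short steps, Python scripts to look and compute and a tool call to move; the robot and the scene stay as the last step left them, time stands still between calls to the robot, and variables do not carry over. Pictures are saved under pics/ and viewed, at most 10 in all, crops included, and the job is handed in when it is done.

Besides the shell and the picture viewer there is one more tool, called after "Request:" in YAML: its name, and indented under it one key for each argument. play_rows: Moves the arm, as the interface text tells. Its arguments: {"type":"object","properties":{"rows":{"type":"array","items":{"type":"array"}},"grip_force":{"type":"number"}},"required":["rows"]}

```bash
mkdir -p pics; cat > h.py <<'E'
from station import *
import numpy as np, cv2
from scipy.spatial.transform import Rotation as R
def cam(n):
    c=get_calibration(n); a=np.array(c["attitude"])
    Rm=R.from_quat(a).as_matrix() if a.size==4 else a.reshape(3,3)
    f=200/np.tan(np.radians(c["vfov"])/2)
    return c,Rm,f
def rays(n,uv):
    c,Rm,f=cam(n); uv=np.atleast_2d(np.array(uv,float))
    d=(uv-[c["cx"],c["cy"]])/f; s=d.copy()
    for _ in range(20): s=d/(1+c["k1"]*(s**2).sum(1,keepdims=True))
    return np.array(c["xyz"]),np.c_[s,np.ones(len(s))],Rm
def plane(n,uv,z):
    o,s,Rm=rays(n,uv); w=s@Rm.T
    return o+w*((z-o[2])/w[:,2:3])
def depthpts(n,uv,D):
    o,s,Rm=rays(n,uv); uv=np.atleast_2d(uv).astype(int)
    return o+(s*D[uv[:,1],uv[:,0]][:,None])@Rm.T
def cloud(n,D):
    v,u=np.mgrid[0:400,0:640]
    return depthpts(n,np.c_[u.ravel(),v.ravel()],D).reshape(400,640,3)
def shot(n,tag):
    p,D=snapshot(n); cv2.imwrite(f"pics/{tag}.png",p[:,:,::-1]); np.savez(f"{tag}.npz",p=p,D=D); return p,D
E
python3 - <<'E'
from h import *
for n in("top","side"):
    print(get_calibration(n)); shot(n,n+"0")
print(sense())
E
```

```text
{'vfov': 49.11164256156341, 'cx': 319.84574908639405, 'cy': 200.8299064436097, 'k1': -0.0863600396737089, 'xyz': array([ 0.37551598, -0.0281878 ,  1.50430936]), 'attitude': array([-0.69676682,  0.71603719, -0.02261908,  0.0359879 ])}
{'vfov': 51.93383966815548, 'cx': 323.3209685068489, 'cy': 197.10590849533153, 'k1': -0.04392541656639857, 'xyz': array([0.32504547, 0.93649513, 0.94775468]), 'attitude': array([-0.09284863,  0.90656899, -0.41058371,  0.0305422 ])}
{'t': 0.1, 'q': array([-1.32349880e+00,  5.28375191e-01,  1.43374155e+00,  8.88573266e-06,
        1.18140905e+00, -1.78491853e-01]), 'qd': array([-0.00032671, -0.00143447, -0.00171964,  0.00226267, -0.0008993 ,
        0.00025122]), 'tau': array([-5.90232912e-05, -4.43303347e+01, -1.78585929e+01, -2.38604598e-04,
        3.89093664e-03,  7.40822976e-07]), 'tcp_pos': array([ 0.25803132, -0.56857738,  0.23844062]), 'tool_rot': array([ 9.77423291e-01,  2.11288370e-01, -2.91398264e-05, -9.66135055e-04]), 'force': array([ 0.0301766 ,  0.49298774, -0.72143829]), 'ft_torque': array([ 0.01123161, -0.01685225, -0.00847529]), 'gripper_force': 0.0, 'finger_gap': 0.9976366998986868}
```

View pics/top0.png

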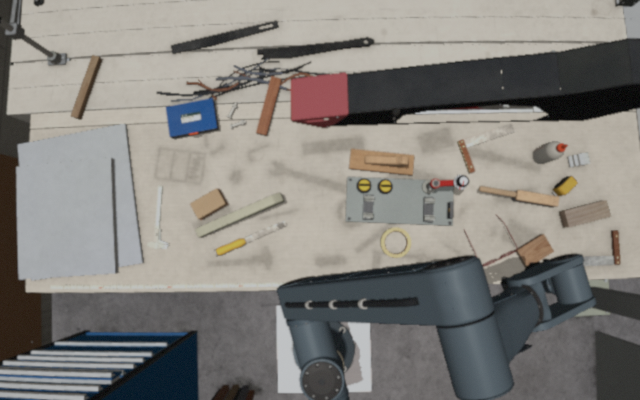

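View pics/side0.png

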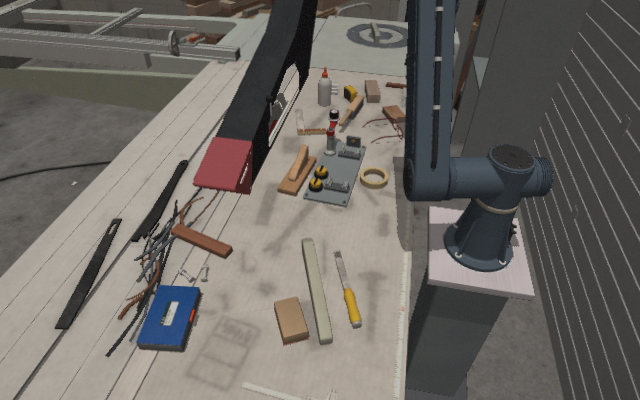

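The top view shows the shoe at about (240,215), chisel (250,240), cork block (209,204), fixture plate from (346,178) to (453,224), with yellow-topped magnets (364,186) and (386,186). The red arm and knob are at (432–463,183), tape at (396,241), push block at (381,161). The side view agrees: shoe (316,290), arm and knob (333,130).

```bash
python3 - <<'E'
from h import *
z=np.load("top0.npz");p,D=z["p"],z["D"];C=cloud("top",D)
hsv=cv2.cvtColor(p,cv2.COLOR_RGB2HSV)
print("table z",[C[v,u].round(3) for u,v in((300,240),(340,225),(180,250),(320,150))])
def big(m,box):
    u0,v0,u1,v1=box; k=np.zeros(m.shape,np.uint8);k[v0:v1,u0:u1]=m[v0:v1,u0:u1]
    n,l,s,c=cv2.connectedComponentsWithStats(k); i=1+s[1:,4].argmax(); return l==i
print("hsv shoe",hsv[215,240],"table",hsv[225,340],"cork",hsv[204,209],"base",hsv[195,400],"red",hsv[183,432],"knob",hsv[182,463])
# shoe: heights
m=big((C[:,:,2]>0.02)&(D>0),(192,185,292,240)); 
green=big((hsv[:,:,0]>=22)&(hsv[:,:,0]<50)&(C[:,:,2]>.025)&(C[:,:,2]<.09),(192,190,292,240))
P=C[green];print("shoe n",green.sum(),P.min(0),P.max(0))
c=P[:,:2].mean(0);e,v=np.linalg.eigh(np.cov((P[:,:2]-c).T));a=v[:,1];
s=(P[:,:2]-c)@a
for lo in np.arange(-.16,.17,.04):
    k=(s>lo)&(s<lo+.04); 
    if k.any():print(round(lo,3),(c+a*s[k].mean()).round(3),P[k].mean(0).round(4),np.median(P[k,2]).round(4))
print("c",c,"a",a,"len",s.min(),s.max())
# fixture base
b=(C[:,:,2]>.006)&(C[:,:,2]<.018)&(hsv[:,:,1]<60)
b=big(b,(335,165,465,235));P=C[b];r=cv2.minAreaRect((P[:,:2]*1000).astype(np.float32));print("base",r,b.sum())
y=(hsv[:,:,0]>20)&(hsv[:,:,0]<32)&(hsv[:,:,1]>150)&(hsv[:,:,2]>120)
for bx in((354,176,376,196),(376,176,398,196)):
    k=big(y,bx);print("mag",np.argwhere(k).mean(0)[::-1],C[k].mean(0))
red=big(((hsv[:,:,0]<8)|(hsv[:,:,0]>172))&(hsv[:,:,1]>120),(415,170,475,195));print("red",red.sum(),np.median(C[red],0),C[red].min(0),C[red].max(0))
print("obst: beam",[C[v,u].round(3) for u,v in((320,98),(335,120),(400,95),(400,120),(500,110),(500,60))])
print("knob region");print((C[176:190,420:474:4,2]*1000).astype(int))
x=cv2.resize(p[140:260,180:480],None,fx=2.6,fy=2.6,interpolation=cv2.INTER_CUBIC);cv2.imwrite("pics/crop.png",x[:,:,::-1])
E
```

```text
table z [array([0.368, 0.07 , 0.005]), array([ 0.416, -0.068, -0.005]), array([0.343, 0.488, 0.003]), array([ 0.678, -0.007,  0.004])]
hsv shoe [ 26  30 179] table [ 18  26 177] cork [ 17  78 170] base [ 68   7 148] red [  7  56 145] knob [  0  50 183]
shoe n 958 [0.38993791 0.12222566 0.02503433] [0.5298348  0.42679421 0.07212432]
-0.16 [0.51  0.141] [0.5105 0.1415 0.0574] 0.0592
-0.12 [0.496 0.176] [0.4964 0.1755 0.0619] 0.0638
-0.08 [0.482 0.213] [0.4817 0.2126 0.058 ] 0.0597
-0.04 [0.467 0.25 ] [0.4666 0.2502 0.0545] 0.0559
0.0 [0.453 0.287] [0.4526 0.2873 0.0513] 0.0517
0.04 [0.438 0.324] [0.4377 0.3242 0.0469] 0.048
0.08 [0.424 0.361] [0.4233 0.3614 0.0434] 0.0443
0.12 [0.409 0.398] [0.4096 0.3985 0.0387] 0.0391
0.16 [0.4  0.42] [0.4026 0.4212 0.0305] 0.0307
c [0.45985989 0.26881575] a [-0.36496201  0.93102241] len -0.15392291926761792 0.16624684301173046
base ((493.8276062011719, -270.82708740234375), (381.5240478515625, 167.22555541992188), 84.7505874633789) 3252
mag [363.80487805 187.70731707] [ 0.53763473 -0.15101878  0.04033067]
mag [384.95348837 188.46511628] [ 0.52939967
[... 495 characters left out ...]
0   0  -5 115   0   0   5   1 121 154 158 149   2]
 [  5  19  27 117 116   5   4  -1   0 130 153 152 146   4]
 [ 13   8  26 118 125 117 116 113 120 136 152 156 152   1]
 [  7  24  33 119 129 116 116 119 114 135 155 147 155  -2]
 [ 10  28  45 123 126 117 118 117 114 136 155 150 148  -4]
 [  7  26  61 117 126 117 116 113 113 129 146 156 155   1]
 [  9  28  64 119 127 114 116 116 117 127 152 152 148   0]
 [ 15  26  91 122 119 114 111 107 109 126 148 152   0  -4]
 [ 14  28 100 111 117  14  16   9  15 126 142 125   2   0]
 [ 17  28  95 104 122  11  17  10   9   0 123 122   0   2]
 [ 14  30  96  73   9  12   8  12  13  -2 129  -2   2   4]
 [ 15  26  89  27  15  15  12  12  11   1   0   2  -1   1]]
```

View pics/crop.png

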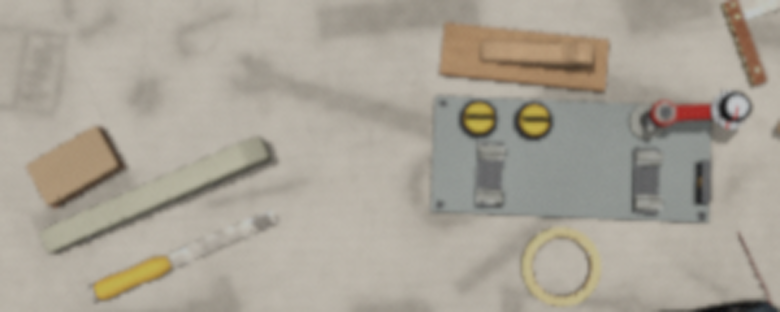

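```bash
cat >> h.py <<'E'
def go(xyz,yaw_y):
    """delta from the measured pose to TCP xyz, tool down, tool y at world angle yaw_y (deg, mod 180): shift in current tool axes (mm), turn after"""
    s=sense(); T=R.from_quat(s["tool_rot"]).as_matrix()
    d=T.T@(np.array(xyz)-s["tcp_pos"])*1000
    cur=np.degrees(np.arctan2(T[1,1],T[0,1])); w=(yaw_y-cur+90)%180-90
    print("t",round(s["t"],2),"tcp",s["tcp_pos"].round(4),"yaw_y",cur.round(2),"tilt",T[:2,2].round(4),"gap",round(s["finger_gap"],3),"F",s["force"].round(1),"shift mm",d.round(1),"tool az",round(-w,2),"q6",s["q"][5].round(2))
E
python3 - <<'E'
from h import *
z=np.load("top0.npz");p,D=z["p"],z["D"];C=cloud("top",D);hsv=cv2.cvtColor(p,cv2.COLOR_RGB2HSV)
b=((hsv[:,:,1]<18)&(hsv[:,:,2]>100)).astype(np.uint8);k=np.zeros_like(b);k[172:228,343:456]=b[172:228,343:456]
k=cv2.morphologyEx(k,cv2.MORPH_OPEN,np.ones((3,3),np.uint8))
cs,_=cv2.findContours(k,0,1);c=max(cs,key=cv2.contourArea)
P=plane("top",c[:,0,:],.012)*1000
# fit the four sides: use +y side (left), -x side (bottom), +x side left part
r=cv2.minAreaRect(P[:,:2].astype(np.float32));print("base",r,"px box",cv2.boxPoints(cv2.minAreaRect(c)).tolist())
def line(sel):
    q=P[sel][:,:2].astype(np.float32);vx,vy,x,y=cv2.fitLine(q,cv2.DIST_HUBER,0,.01,.01).ravel();return vx,vy,x,y,len(q)
u,v=c[:,0,0],c[:,0,1]
print("bottom",line((v>215)&(u>355)&(u<445)));print("left",line((u<350)&(v>185)&(v<215)));print("right",line((u>449)&(v>190)&(v<218)));print("top",line((v<185)&(u>352)&(u<415)))
for n,uv in(("magA(y122)",(478,117)),("magB(y50)",(534,120))):print(n,plane("top",np.array(uv)/2.6+[180,140],.048))
print("pivot",plane("top",np.array((662,112))/2.6+[180,140],.118),"knob",plane("top",np.array((736,105))/2.6+[180,140],.153))
# shoe top face by rays at own height: edges via brightness of mask
P=C[190:240,192:292].reshape(-1,3);P=P[(P[:,2]>.02)&(P[:,2]<.09)];
a=np.array([-.365,.931]);n=np.array([.931,.365]);c0=np.array([.4599,.2688])
s=(P[:,:2]-c0)@a;t=(P[:,:2]-c0)@n
for lo in(-.1,-.06,-.02,.02):
    m=(s>lo)&(s<lo+.04)&(abs(t)<.035);zt=.06-.1016*(lo+.10)
    mm=m&(P[:,2]>np.percentile(P[m,2],50)-.006);print(lo,np.percentile(t[mm],[2,50,98]).round(4))
m=abs(t)<.02;print("s range",np.percentile(s[m],[0.5,99.5]), "z bysend",s[m&(P[:,2]>.04)].min())
go([.466,.25,.15],21.4)
E
```

```text
base ((492.66131591796875, -273.86761474609375), (368.0779724121094, 156.06158447265625), 86.00030517578125) px box [[344.7799072265625, 221.28248596191406], [346.67242431640625, 175.86134338378906], [453.8197021484375, 180.32582092285156], [451.92718505859375, 225.74696350097656]]
bottom (np.float32(0.0664308), np.float32(0.99779105), np.float32(416.6966), np.float32(-270.5489), 93)
left (np.float32(0.9995085), np.float32(-0.03134929), np.float32(491.0216), np.float32(-90.7845), 29)
right (np.float32(0.99507713), np.float32(-0.09910372), np.float32(504.7532), np.float32(-458.24442), 14)
top (np.float32(0.050353996), np.float32(0.99873143), np.float32(569.51294), np.float32(-242.03963), 71)
magA(y122) [[ 0.54589778 -0.1508174   0.048     ]]
magB(y50) [[ 0.53999339 -0.22272629  0.048     ]]
pivot [[ 0.53762233 -0.37126822  0.118     ]] knob [[ 0.53958089 -0.45257132  0.153     ]]
-0.1 [-0.0133  0.0016  0.0175]
-0.06 [-0.0136  0.001   0.0174]
-0.02 [-0.0142  0.0005  0.0158]
0.02 [-0.015   0.0002  0.0159]
s range [-0.15346163  0.16341329] z bysend -0.15383092430374368
t 0.1 tcp [ 0.258  -0.5686  0.2384] yaw_y -65.6 tilt [-0.0005  0.0019] gap 0.998 F [ 0.   0.5 -0.7] shift mm [ 527.5 -659.4   89.9] tool az -87.0 q6 -0.18
```

Request:
play_rows:
  rows:
    - [[0,0,0],[28,-21,0],0.2]
    - [[0,0,0],[28,-21,0],0.2]
    - [[0,0,0],[28,-21,0],0.2]
    - [[0,0,0],[28,-21,0],0.2]
    - [[0,0,0],[28,-21,0],0.2]
    - [[0,0,0],[28,-21,0],0.2]
    - [[0,0,0],[28,-21,0],0.2]
    - [[0,0,0],[28,-21,0],0.2]
    - [[0,0,0],[28,-21,0],0.2]
    - [[0,0,0],[28,-21,0],0.2]
    - [[0,0,0],[28,-21,0],0.2]
    - [[0,0,0],[28,-21,0],0.2]

```text
t: 1.1
tcp_pos: [0.4604, -0.1991, 0.2391]
tool_rot: [0.977, 0.211, -0.0, -0.0]
force: [-0.0, -0.4, 0.2]
finger_gap: 0.801
gripper_force: 0.0
```

Request:
play_rows:
  rows:
    - [[0,0,0],[16,-34.5,6],0.2]
    - [[0,0,0],[16,-34.5,6],0.2]
    - [[0,0,0],[16,-34.5,6],0.2]
    - [[0,0,0],[16,-34.5,6],0.2]
    - [[0,0,0],[16,-34.5,6],0.2]
    - [[0,0,0],[16,-34.5,6],0.2]
    - [[0,0,0],[16,-34.5,6],0.2]
    - [[0,0,0],[16,-34.5,6],0.2]
    - [[0,0,0],[16,-34.5,6],0.2]
    - [[0,0,0],[16,-34.5,6],0.2]
    - [[0,0,0],[16,-34.5,6],0.2]
    - [[0,0,0],[16,-34.5,6],0.2]

```text
t: 2.1
tcp_pos: [0.4633, 0.2573, 0.1667]
tool_rot: [0.977, 0.211, -0.0, 0.0]
force: [0.8, 0.2, 0.8]
finger_gap: 0.799
gripper_force: 0.0
```

Request:
play_rows:
  rows:
    - [[0,0,-7.1],[0,0,0],0.2]
    - [[0,0,-7.1],[0,0,0],0.2]
    - [[0,0,-7.1],[0,0,0],0.2]
    - [[0,0,-7.1],[0,0,0],0.2]
    - [[0,0,-7.1],[0,0,0],0.2]
    - [[0,0,-7.1],[0,0,0],0.2]
    - [[0,0,-7.1],[0,0,0],0.2]
    - [[0,0,-7.1],[0,0,0],0.2]
    - [[0,0,-7.1],[0,0,0],0.2]
    - [[0,0,-7.1],[0,0,0],0.2]
    - [[0,0,-7.1],[0,0,0],0.2]
    - [[0,0,-7.1],[0,0,0],0.2]

```text
t: 3.1
tcp_pos: [0.4636, 0.2554, 0.167]
tool_rot: [0.574, 0.819, -0.0, -0.0]
force: [0.2, 0.6, 0.2]
finger_gap: 0.8
gripper_force: 0.0
```

```bash
python3 - <<'E'
from h import *
go([.4655,.2575,.02],21.4)
E
```

```text
t 3.1 tcp [0.4636 0.2554 0.167 ] yaw_y 19.95 tilt [-0.0009 -0.0002] gap 0.8 F [0.2 0.6 0.2] shift mm [  1.4   2.6 147. ] tool az -1.45 q6 -0.06
```

Request:
play_rows:
  rows:
    - [[0,0,-1.5],[1.4,2.6,10],0.2]
    - [[0,0,0],[0,0,28],0.2]
    - [[0,0,0],[0,0,28],0.2]
    - [[0,0,0],[0,0,28],0.2]
    - [[0,0,0],[0,0,25],0.2]
    - [[0,0,0],[0,0,15],0.2]
    - [[0,0,0],[0,0,8],0.2]
    - [[0,0,0],[0,0,5],0.2]
    - [[0,0,0],[0,0,0],0.2]

```text
t: 3.85
tcp_pos: [0.4655, 0.2576, 0.0193]
tool_rot: [0.566, 0.824, -0.001, -0.001]
force: [-0.6, -0.7, 0.8]
finger_gap: 0.802
gripper_force: 0.0
```

Request:
play_rows:
  rows:
    - [[0,0,0],[0,0,0],0.45]
    - [[0,0,0],[0,0,0],0.55]
    - [[0,0,0],[0,0,0],0.6]
    - [[0,0,0],[0,0,0],0.65]
    - [[0,0,0],[0,0,0],0.7]
    - [[0,0,0],[0,0,0],0.8]
    - [[0,0,0],[0,0,0],1]
    - [[0,0,0],[0,0,0],1]
    - [[0,0,0],[0,0,0],1]
  grip_force: 70

```text
t: 4.6
tcp_pos: [0.4657, 0.2576, 0.0215]
tool_rot: [0.566, 0.825, 0.0, 0.0]
force: [-1.5, -0.3, 6.1]
finger_gap: 0.366
gripper_force: 68.7
```

Request:
play_rows:
  rows:
    - [[0,0,0],[0,0,-3],1]
    - [[0,0,0],[0,0,-6],1]
    - [[0,0,0],[0,0,-10],1]
    - [[0,0,0],[0,0,-16],1]
    - [[0,0,0],[0,0,-20],1]
    - [[0,0,0],[0,0,-20],1]
    - [[0,0,0],[0,0,-15],1]
    - [[0,0,0],[0,0,-8],1]
    - [[0,0,0],[0,0,-2],1]
    - [[0,0,0],[0,0,0],1]
    - [[0,0,0],[0,0,0],1]

```text
t: 5.52
tcp_pos: [0.4651, 0.2574, 0.1196]
tool_rot: [0.566, 0.825, -0.001, -0.001]
force: [-0.4, -0.9, -8.4]
finger_gap: 0.367
gripper_force: 70.4
```

```bash
python3 - <<'E'
from h import *
go([.4655,.2575,.12],21.4)
print(sense()["ft_torque"])
shot("side","side1");shot("top","top1")
p=np.load("side1.npz")["p"];cv2.imwrite("pics/s1.png",cv2.resize(p[180:380,200:440],None,fx=2.5,fy=2.5)[:,:,::-1])
E
```

```text
t 5.52 tcp [0.4651 0.2574 0.1196] yaw_y 21.09 tilt [-0.0018 -0.0005] gap 0.367 F [-0.4 -0.9 -8.4] shift mm [-0.1  0.4 -0.4] tool az -0.31 q6 -0.07
[-0.08987997  0.05186718 -0.03722033]
```

View pics/s1.png

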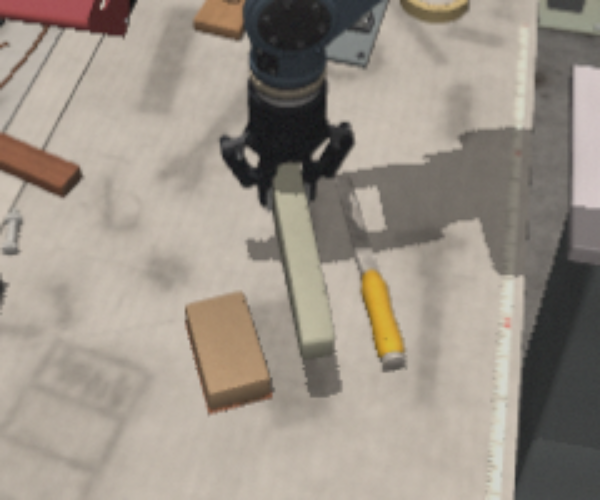

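The side crop shows the shoe held clear of the table (its shadow is separate). The low end is at crop (318,345), cork block (230,350) and chisel (375,300) undisturbed.

```bash
python3 - <<'E'
from h import *
s=sense();g=s["tcp_pos"]
yw=np.radians(21.1);a=np.array([-np.sin(yw),np.cos(yw)]);n=np.array([np.cos(yw),np.sin(yw)])
for nm in("top","side"):
    z=np.load(nm+"1.npz");P=cloud(nm,z["D"]).reshape(-1,3);hs=cv2.cvtColor(z["p"],cv2.COLOR_RGB2HSV).reshape(-1,3)
    sy=(P[:,:2]-g[:2])@a;t=(P[:,:2]-g[:2])@n
    m=(abs(t)<.03)&(abs(sy)<.22)&(P[:,2]>.10)&(P[:,2]<.19)&(hs[:,0]>18)&(hs[:,0]<50)&(hs[:,1]>12)&(hs[:,2]>60)
    print(nm,m.sum())
    for lo in np.arange(-.18,.22,.04):
        k=m&(sy>lo)&(sy<lo+.04)
        if k.sum()>4:print(round(lo+.02,2),k.sum(),"z med/90",np.percentile(P[k,2],[50,90]).round(4),"expect",round(g[2]-.0215+.0531-.1016*(lo+.02)+.0017*0,4),"t",np.percentile(t[k],[5,50,95]).round(4))
    if m.any():print("ends",np.percentile(sy[m],[0,.5,99.5,100]))
E
```

```text
top 559
-0.16 13 z med/90 [0.1386 0.1477] expect 0.167 t [-0.0096  0.002   0.0133]
-0.12 163 z med/90 [0.1589 0.1667] expect 0.163 t [-0.0141 -0.0023  0.0157]
-0.08 159 z med/90 [0.1602 0.1648] expect 0.1589 t [-0.0144 -0.0018  0.0157]
-0.04 145 z med/90 [0.1561 0.1612] expect 0.1549 t [-0.0155 -0.0038  0.0137]
0.0 13 z med/90 [0.139  0.1561] expect 0.1508 t [-0.0275 -0.0157 -0.0115]
0.04 9 z med/90 [0.1478 0.1511] expect 0.1467 t [-0.0144 -0.0112 -0.0074]
0.08 49 z med/90 [0.1453 0.1491] expect 0.1427 t [-0.0121 -0.0053  0.001 ]
0.12 7 z med/90 [0.1437 0.1482] expect 0.1386 t [-0.0094 -0.0051 -0.0004]
ends [-0.14129653 -0.14114991  0.10227627  0.17410524]
side 1121
0.0 165 z med/90 [0.1525 0.1555] expect 0.1508 t [-0.0153 -0.0004  0.0158]
0.04 199 z med/90 [0.1482 0.151 ] expect 0.1467 t [-0.014   0.0031  0.0155]
0.08 202 z med/90 [0.1457 0.1484] expect 0.1427 t [-0.0144  0.0016  0.0151]
0.12 229 z med/90 [0.1417 0.1444] expect 0.1386 t [-0.0146  0.0016  0.015 ]
0.16 326 z med/90 [0.1322 0.1392] expect 0.1345 t [-0.0153  0.0008  0.0147]
ends [-0.0172982  -0.01473105  0.17773231  0.17880478]
```

Request:
play_rows:
  rows:
    - [[0,0,3],[0,0,-6],1]
    - [[0,0,6],[0,0,-6],1]
    - [[0,0,7],[0,0,-6],1]
    - [[0,0,6],[0,0,-6],1]
    - [[0,0,3.1],[0,0,-6],1]
    - [[0,0,0],[-10,2,0],1]
    - [[0,0,0],[-20,2,0],1]
    - [[0,0,0],[-30,2,0],1]
    - [[0,0,0],[-36,2,0],1]
    - [[0,0,0],[-36,2,0],1]
    - [[0,0,0],[-36,2,0],1]
    - [[0,0,0],[-36,2,0],1]

```text
t: 6.62
tcp_pos: [0.4647, 0.0512, 0.1495]
tool_rot: [0.731, 0.683, -0.001, -0.001]
force: [0.4, 0.5, -7.4]
finger_gap: 0.364
gripper_force: 70.3
```

Request:
play_rows:
  rows:
    - [[0,0,0],[-36,2,0],1]
    - [[0,0,0],[-36,2,0],1]
    - [[0,0,0],[-36,2,0],1]
    - [[0,0,0],[-36,2,0],1]
    - [[0,0,0],[-36,2,0],1]
    - [[0,0,0],[-36,2,0],1]
    - [[0,0,0],[-36,2,0],1]
    - [[0,0,0],[-30,2,0],1]
    - [[0,0,0],[-24,2,0],1]
    - [[0,0,0],[-15,2,0],1]
    - [[0,0,0],[-8,2,0],1]
    - [[0,0,0],[-4,2,0],1]

```text
t: 7.62
tcp_pos: [0.4658, -0.2813, 0.1496]
tool_rot: [0.732, 0.682, 0.0, -0.001]
force: [-0.3, 0.5, -7.7]
finger_gap: 0.368
gripper_force: 70.3
```

Request:
play_rows:
  rows:
    - [[0,0,0],[0,0,0],1]
    - [[0,0,0],[0,0,0],1]

```text
t: 7.78
tcp_pos: [0.4659, -0.2789, 0.1499]
tool_rot: [0.731, 0.682, 0.0, -0.001]
force: [0.1, -0.0, -7.4]
finger_gap: 0.37
gripper_force: 70.3
```

```bash
python3 - <<'E'
from h import *
go([.4653,-.2806,.0455],-4)
p,D=shot("top","top2");cv2.imwrite("pics/t2.png",cv2.resize(p[150:260,310:480],None,fx=4,fy=4)[:,:,::-1])
E
```

```text
t 7.78 tcp [ 0.4659 -0.2789  0.1499] yaw_y -3.93 tilt [-0.0015  0.0021] gap 0.37 F [ 0.1 -0.  -7.4] shift mm [ -1.9  -0.3 104.4] tool az 0.07 q6 -0.68
```

View pics/t2.png

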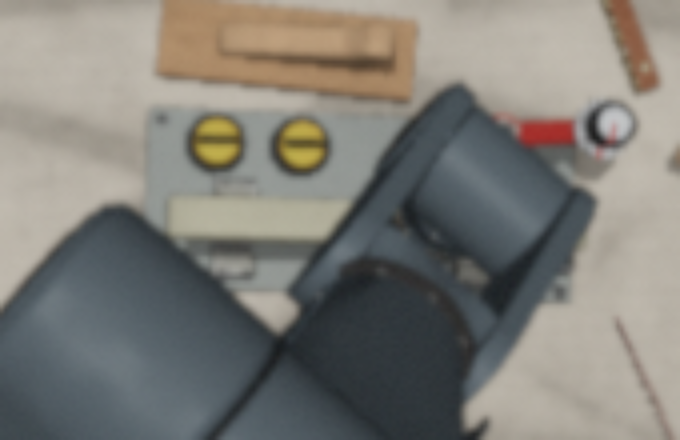

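The crop shows the shoe's low end (170–345,218) over the +y rest, midway between the cheeks at (235,185) and (232,262). Arm and knob (612,122) are undisturbed.

Request:
play_rows:
  rows:
    - [[0,0,0],[-2,-0.3,6],1]
    - [[0,0,0],[0,0,14],1]
    - [[0,0,0],[0,0,20],1]
    - [[0,0,0],[0,0,18],1]
    - [[0,0,0],[0,0,12],1]
    - [[0,0,0],[0,0,8],1]
    - [[0,0,0],[0,0,4],1]
    - [[0,0,0],[0,0,4],1]
    - [[0,0,0],[0,0,4],1]
    - [[0,0,0],[0,0,0],1]

```text
t: 8.67
tcp_pos: [0.4661, -0.2826, 0.0602]
tool_rot: [0.731, 0.682, 0.0, 0.0]
force: [0.2, -0.5, -7.8]
finger_gap: 0.365
gripper_force: 70.2
```

```bash
python3 - <<'E'
from h import *
go([.4653,-.2806,.0455],-4);print(sense()["ft_torque"])
E
```

```text
t 8.67 tcp [ 0.4661 -0.2826  0.0602] yaw_y -3.99 tilt [ 0.0001 -0.0001] gap 0.365 F [ 0.2 -0.5 -7.8] shift mm [ 2.  -0.9 14.7] tool az 0.01 q6 -0.68
[-0.01168932 -0.03333326 -0.00135822]
```

Request:
play_rows:
  rows:
    - [[0,0,0],[1,-0.5,3],1]
    - [[0,0,0],[0,0,3],1]
    - [[0,0,0],[0,0,3],1]
    - [[0,0,0],[0,0,2],1]
    - [[0,0,0],[0,0,2],1]
    - [[0,0,0],[0,0,1],1]
    - [[0,0,0],[0,0,0.5],1]
    - [[0,0,0],[0,0,0],1]

```text
t: 9.33
tcp_pos: [0.4654, -0.2817, 0.0457]
tool_rot: [0.731, 0.682, 0.0, -0.0]
force: [-0.0, 0.0, -8.0]
finger_gap: 0.365
gripper_force: 70.3
```

```bash
python3 - <<'E'
from h import *
go([.4653,-.2806,.0455],-4);print(sense()["ft_torque"])
E
```

```text
t 9.33 tcp [ 0.4654 -0.2817  0.0457] yaw_y -4.01 tilt [-0.0001  0.0001] gap 0.365 F [-0.  0. -8.] shift mm [ 1.  -0.2  0.2] tool az -0.01 q6 -0.68
[-0.02118946  0.01228596  0.02991622]
```

Not yet on the rests; ease down a little more.

Request:
play_rows:
  rows:
    - [[0,0,0],[0,0,0.7],1]
    - [[0,0,0],[0,0,0.7],1]
    - [[0,0,0],[0,0,0.6],1]
    - [[0,0,0],[0,0,0],1]

```text
t: 9.67
tcp_pos: [0.4655, -0.2817, 0.0455]
tool_rot: [0.731, 0.682, -0.0, 0.0]
force: [-2.7, 1.3, 4.7]
finger_gap: 0.368
gripper_force: 72.3
```

Request:
play_rows:
  rows:
    - [[0,0,0],[0,0,-0.6],0.6]
    - [[0,0,0],[0,0,0],0.5]
    - [[0,0,0],[0,0,0],0.4]
    - [[0,0,0],[0,0,0],0.3]
    - [[0,0,0],[0,0,0],0.3]
    - [[0,0,0],[0,0,-10],0.3]
    - [[0,0,0],[0,0,-30],0.3]
    - [[0,0,0],[0,0,-40],0.3]
    - [[0,0,0],[0,0,-40],0.3]
    - [[0,0,0],[0,0,-40],0.3]
    - [[0,0,0],[0,0,-20],0.3]

```text
t: 10.58
tcp_pos: [0.467, -0.2829, 0.23]
tool_rot: [0.731, 0.682, 0.0, 0.004]
force: [-0.1, -1.0, 0.4]
finger_gap: 0.7
gripper_force: 0.0
```

```bash
python3 - <<'E'
from h import *
O=np.array([.4647,-.2675]);ang=np.radians(-4);fx=np.array([np.cos(ang),np.sin(ang)]);fy=np.array([-np.sin(ang),np.cos(ang)])
go([.53,-.50,.2],-4)
for nm in("top","side"):
    p,D=shot(nm,nm+"3");P=cloud(nm,D).reshape(-1,3);hs=cv2.cvtColor(p,cv2.COLOR_RGB2HSV).reshape(-1,3)
    y=(P[:,:2]-O)@fy;x=(P[:,:2]-O)@fx
    m=(abs(x)<.03)&(abs(y)<.2)&(P[:,2]>.055)&(P[:,2]<.1)&(hs[:,0]>18)&(hs[:,0]<50)&(hs[:,1]>12)
    print(nm,m.sum())
    for lo in np.arange(-.16,.16,.04):
        k=m&(y>lo)&(y<lo+.04)
        if k.sum()>8:print(round(lo+.02,2),k.sum(),"z",np.percentile(P[k,2],[50,90]).round(4),"exp",round(.024+.066-.1016*(lo+.02+.126-.005),4),"x",np.percentile(x[k],[5,50,95]).round(4))
    if m.any():print("ends",np.percentile(y[m],[0,.5,99.5,100]).round(4))
p=np.load("side3.npz")["p"];cv2.imwrite("pics/s3.png",cv2.resize(p[90:220,270:400],None,fx=4.5,fy=4.5)[:,:,::-1])
E
```

```text
t 10.58 tcp [ 0.467  -0.2829  0.23  ] yaw_y -3.99 tilt [ 0.006  -0.0056] gap 0.7 F [-0.1 -1.   0.4] shift mm [-212.    77.7   31.6] tool az 0.01 q6 -0.68
top 463
-0.02 26 z [0.0811 0.0864] exp 0.0797 x [-0.013  -0.0052  0.0057]
0.02 70 z [0.075  0.0795] exp 0.0757 x [-0.0107  0.0073  0.0177]
0.06 121 z [0.0723 0.0757] exp 0.0716 x [-0.0131  0.0023  0.0165]
0.1 118 z [0.0684 0.0725] exp 0.0675 x [-0.014   0.0013  0.0149]
0.14 118 z [0.0639 0.0698] exp 0.0635 x [-0.0126  0.0009  0.0147]
ends [-0.1113 -0.1053  0.1619  0.1632]
side 556
-0.14 22 z [0.0851 0.0905] exp 0.0919 x [-0.014  -0.0022  0.0128]
-0.1 69 z [0.0868 0.0913] exp 0.0879 x [-0.0142 -0.0005  0.0154]
-0.06 74 z [0.0831 0.0864] exp 0.0838 x [-0.0143 -0.0018  0.0149]
-0.02 66 z [0.0785 0.0819] exp 0.0797 x [-0.0146 -0.0017  0.0147]
0.02 76 z [0.0748 0.0783] exp 0.0757 x [-0.0145 -0.0004  0.0149]
0.06 77 z [0.0711 0.0738] exp 0.0716 x [-0.015  -0.0015  0.0142]
0.1 78 z [0.0677 0.0698] exp 0.0675 x [-0.0151 -0.0004  0.0143]
0.14 87 z [0.0613 0.0651] exp 0.0635 x [-0.0144  0.0007  0.0142]
ends [-0.1732 -0.1623  0.1587  0.1642]
```

View pics/s3.png

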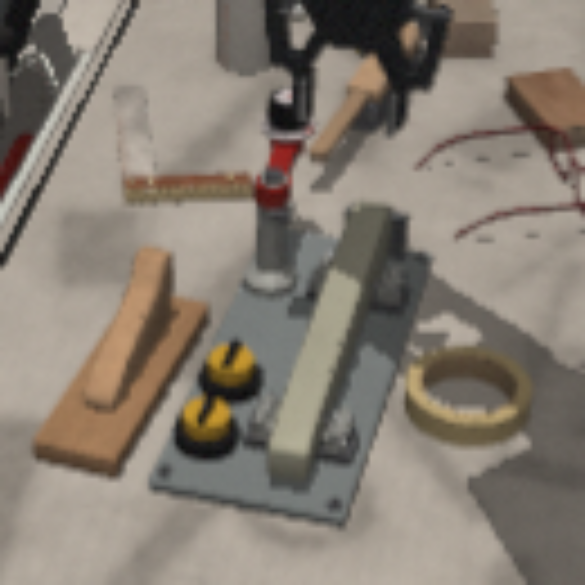

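The side view shows the shoe bedded between the cheeks from crop (375,210) to (295,475), the red arm at (275,180) still open, and the knob at (287,105). Heights match a seated shoe within 2 mm, with the tall end about 8 mm from the stop.

Request:
play_rows:
  rows:
    - [[0,0,0],[-20.2,19.4,0],1]
    - [[0,0,0],[-20.2,19.4,0],1]
    - [[0,0,0],[-20.2,19.4,0],1]
    - [[0,0,0],[-20.2,19.4,0],1]
    - [[0,0,0],[-20.2,19.4,0],1]
    - [[0,0,0],[-20.2,19.4,0],1]
    - [[0,0,-5.5],[0,0,20],1]
    - [[0,0,0],[0,0,30],1]
    - [[0,0,0],[0,0,30],1]
    - [[0,0,0],[0,0,25],1]
    - [[0,0,0],[0,0,15],1]
    - [[0,0,0],[0,0,4],1]
  grip_force: 20

```text
t: 11.68
tcp_pos: [0.5703, -0.408, 0.0949]
tool_rot: [0.698, 0.716, 0.0, -0.005]
force: [-1.3, 0.3, 0.4]
finger_gap: 0.002
gripper_force: 0.0
```

Request:
play_rows:
  rows:
    - [[0,0,0],[0,0,0],1]
    - [[0,0,0],[0,0,0],1]

```text
t: 11.85
tcp_pos: [0.5732, -0.4107, 0.1004]
tool_rot: [0.698, 0.716, -0.0, -0.0]
force: [-0.7, -0.0, -0.3]
finger_gap: 0.001
gripper_force: 0.0
```

```bash
python3 - <<'E'
from h import *
go([.5685,-.4125,.105],1.5)
p,D=shot("side","side4")
C=cloud("side",D)
cv2.imwrite("pics/s4.png",cv2.resize(p[80:180,290:390],None,fx=6,fy=6)[:,:,::-1])
E
```

```text
t 11.85 tcp [ 0.5732 -0.4107  0.1004] yaw_y 1.5 tilt [-0.0001  0.0001] gap 0.001 F [-0.7 -0.  -0.3] shift mm [-1.6 -4.8 -4.6] tool az -0.0 q6 -0.81
```

View pics/s4.png

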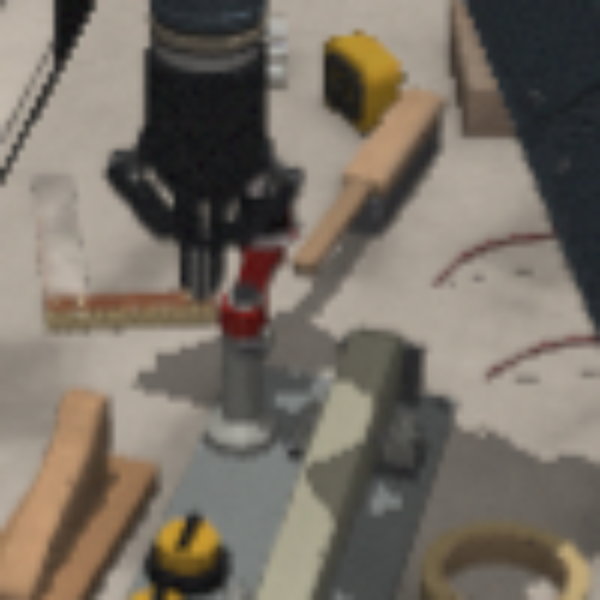

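The fingertips, closed, are at crop (203,280), on the outer side of the red bar (262,270), with nothing touched. Now for the swing.

Request:
play_rows:
  rows:
    - [[0,0,0],[-1,-4,-4.6],1]
    - [[0,0,7],[-2.8,-5,0],1]
    - [[0,0,7],[-2.8,-5,0],1]
    - [[0,0,7],[-2.8,-5,0],1]
    - [[0,0,7],[-2.8,-5,0],1]
    - [[0,0,7],[-2.8,-5,0],1]
    - [[0,0,0],[0,0,0],1]

```text
t: 12.48
tcp_pos: [0.5443, -0.4229, 0.1079]
tool_rot: [0.882, 0.471, 0.002, 0.005]
force: [4.0, -3.0, -1.0]
finger_gap: -0.002
gripper_force: 2.5
```

```bash
cat >> h.py <<'E'
O=np.array([.4647,-.2675]);_a=np.radians(-4);FX=np.array([np.cos(_a),np.sin(_a)]);FY=np.array([-np.sin(_a),np.cos(_a)])
def W(x,y): return O+FX*x/1000+FY*y/1000
def bar():
    s=sense();T=R.from_quat(s["tool_rot"]).as_matrix();r=T.T@(np.r_[W(80,-100),.105]-s["tcp_pos"])*-1000
    print("TCP rel pivot in tool axes",r.round(1),"tool x fixture angle",np.degrees(np.arctan2(T[:2,0]@FY,T[:2,0]@FX)).round(1),"F tool",(T.T@s["force"]).round(1),"z",s["tcp_pos"][2].round(4),"t",s["t"])
E
python3 - <<'E'
from h import *
bar()
E
```

```text
TCP rel pivot in tool axes [-37.9  33.5  -2.5] tool x fixture angle 60.2 F tool [-0.2  5.   1.1] z 0.1079 t 12.4833
```

Request:
play_rows:
  rows:
    - [[0,0,0],[-1,-4,0],1]
    - [[0,0,0],[-1,-3,0],1]
    - [[0,0,7],[-3,-5,0],1]
    - [[0,0,7],[-3,-5,0],1]
    - [[0,0,7],[-3,-5,0],1]
    - [[0,0,7],[-3,-5,0],1]
    - [[0,0,7],[-3,-5,0],1]
    - [[0,0,0],[0,0,0],1]
    - [[0,0,0],[0,0,0],1]

```text
t: 13.23
tcp_pos: [0.5099, -0.4121, 0.1078]
tool_rot: [0.982, 0.187, 0.002, 0.004]
force: [4.1, -3.5, 2.7]
finger_gap: 0.0
gripper_force: 2.2
```

```bash
python3 - <<'E'
from h import *
bar()
p,D=shot("side","side5")
cv2.imwrite("pics/s5.png",cv2.resize(p[80:180,290:390],None,fx=6,fy=6)[:,:,::-1])
E
```

```text
TCP rel pivot in tool axes [-40.1  26.3  -2.8] tool x fixture angle 25.6 F tool [ 2.5  4.8 -2.6] z 0.1078 t 13.2333
```

View pics/s5.png

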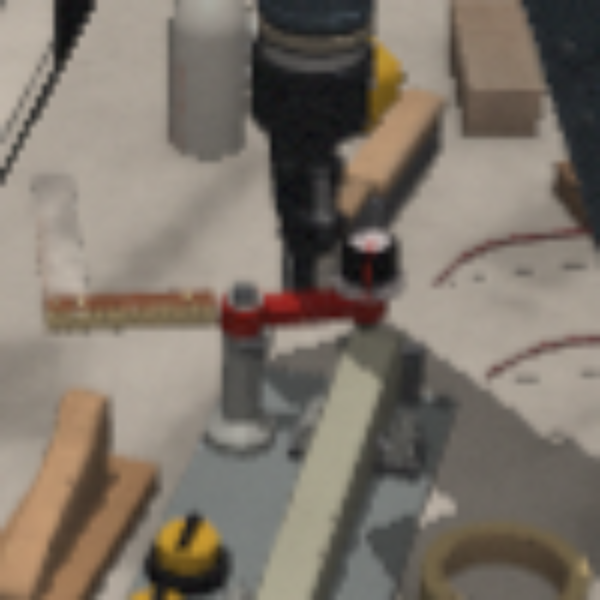

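The arm is being swept: pivot at crop (243,290), knob at (370,250), red line facing the camera, fingers behind the bar.

Request:
play_rows:
  rows:
    - [[0,0,7],[-3,-5,0],1]
    - [[0,0,7],[-3,-5,0],1]
    - [[0,0,7],[-3,-5,0],1]
    - [[0,0,4.6],[-2,-3.3,0],1]
    - [[0,0,0],[0,0,0],1]
    - [[0,0,0],[0,0,0],1]

```text
t: 13.78
tcp_pos: [0.4947, -0.3967, 0.1074]
tool_rot: [0.999, -0.035, 0.002, 0.003]
force: [2.2, -4.3, 2.4]
finger_gap: -0.001
gripper_force: 2.4
```

```bash
python3 - <<'E'
from h import *
bar()
E
```

```text
TCP rel pivot in tool axes [-41.1  26.8  -2.4] tool x fixture angle 0.0 F tool [ 2.5  4.2 -2.3] z 0.1074 t 13.7833
```

Request:
play_rows:
  rows:
    - [[0,0,0],[0,-1,0],1]
    - [[0,0,0],[0,-1,0],1]
    - [[0,0,0],[0,0,0],1]

```text
t: 14.03
tcp_pos: [0.4944, -0.3951, 0.1072]
tool_rot: [0.999, -0.035, 0.002, 0.003]
force: [0.8, -5.4, 3.3]
finger_gap: -0.002
gripper_force: 3.0
```

```bash
python3 - <<'E'
from h import *
bar()
E
```

```text
TCP rel pivot in tool axes [-41.5  25.2  -2.2] tool x fixture angle 0.0 F tool [ 1.2  5.4 -3.3] z 0.1072 t 14.0333
```

Request:
play_rows:
  rows:
    - [[0,0,0],[0,-1,0],1]
    - [[0,0,0],[0,-1,0],1]
    - [[0,0,0],[0,0,0],1]

```text
t: 14.28
tcp_pos: [0.4942, -0.3938, 0.1073]
tool_rot: [0.999, -0.034, 0.001, 0.004]
force: [0.1, -7.7, 4.2]
finger_gap: 0.006
gripper_force: 3.8
```

Request:
play_rows:
  rows:
    - [[0,0,0],[0,-1,0],1]
    - [[0,0,0],[0,-1,0],1]
    - [[0,0,0],[0,0,0],1]

```text
t: 14.53
tcp_pos: [0.4943, -0.3938, 0.1073]
tool_rot: [0.999, -0.034, 0.002, 0.006]
force: [-1.4, -11.0, 3.0]
finger_gap: 0.004
gripper_force: 5.7
```

Stalled while the force climbs, so it is on the stop; one firmer push, then back off and rise.

Request:
play_rows:
  rows:
    - [[0,0,0],[0,-2,0],1]
    - [[0,0,0],[0,-2,0],1]
    - [[0,0,0],[0,0,0],1]

```text
t: 14.78
tcp_pos: [0.4944, -0.3935, 0.1075]
tool_rot: [0.999, -0.034, 0.002, 0.009]
force: [-3.5, -18.8, -0.3]
finger_gap: 0.002
gripper_force: 9.6
```

Request:
play_rows:
  rows:
    - [[0,0,0],[0,6,0],1]
    - [[0,0,0],[0,15,0],1]
    - [[0,0,0],[0,10,-20],1]
    - [[0,0,0],[0,0,-40],1]
    - [[0,0,0],[0,0,-40],1]
    - [[0,0,0],[0,0,-20],0.5]
    - [[0,0,0],[0,0,0],0.3]

```text
t: 15.37
tcp_pos: [0.4931, -0.4169, 0.2309]
tool_rot: [0.999, -0.035, 0.003, 0.003]
force: [1.5, 0.6, -0.5]
finger_gap: 0.272
gripper_force: 0.0
```

```bash
python3 - <<'E'
from h import *
k=W(0,-100);print("knob predicted",k)
for n in("side","top"):
    p,D=shot(n,n+"6");C=cloud(n,D);d=np.hypot(C[:,:,0]-k[0],C[:,:,1]-k[1])
    m=(d<.04)&(C[:,:,2]>.118)&(C[:,:,2]<.17);print(n,m.sum())
    if m.any():
        t=m&(C[:,:,2]>.146);print("z hist",np.histogram(C[m][:,2],8),"top",C[t].mean(0),C[t].min(0),C[t].max(0))
go([*k,.19],-4)
p=np.load("side6.npz")["p"];cv2.imwrite("pics/s6.png",cv2.resize(p[90:150,305:385],None,fx=8,fy=8,interpolation=cv2.INTER_CUBIC)[:,:,::-1])
E
```

```text
knob predicted [ 0.45772435 -0.36725641]
side 127
z hist (array([19, 19, 11,  8,  9, 12, 27, 22]), array([0.12060243, 0.12501374, 0.12942505, 0.13383636, 0.13824767,
       0.14265898, 0.1470703 , 0.15148161, 0.15589292])) top [ 0.4581967  -0.36337214  0.15080138] [ 0.44126372 -0.38641525  0.1463633 ] [ 0.47585571 -0.34593664  0.15589292]
top 113
z hist (array([16, 27,  8,  3,  6, 11, 20, 22]), array([0.11899643, 0.12378264, 0.12856884, 0.13335505, 0.13814126,
       0.14292747, 0.14771368, 0.15249989, 0.1572861 ])) top [ 0.46063347 -0.35957932  0.15174773] [ 0.44352435 -0.37214692  0.1461559 ] [ 0.47784113 -0.35078668  0.1572861 ]
t 15.47 tcp [ 0.4912 -0.4145  0.2256] yaw_y -94.05 tilt [-0.0006  0.0009] gap 0.446 F [-0.4  0.3 -0.6] shift mm [-36.7 -44.7  35.7] tool az 89.95 q6 0.77
```

View pics/s6.png

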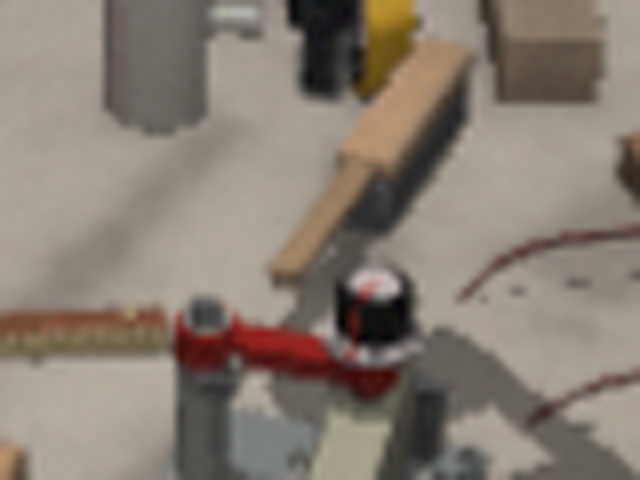

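The arm lies straight across the shoe. The knob top is at crop (375,283), its red line running down the side in line with the disc mark at (352,345). Next I wind the wrist back, so one clockwise stroke is enough.

Request:
play_rows:
  rows:
    - [[0,0,-7.1],[0,0,0],0.3]
    - [[0,0,-7.1],[0,0,0],0.3]
    - [[0,0,-7.1],[0,0,0],0.3]
    - [[0,0,-7.1],[0,0,0],0.3]
    - [[0,0,-7.1],[0,0,0],0.3]
    - [[0,0,-7.1],[0,0,0],0.3]
    - [[0,0,-7.1],[0,0,0],0.3]
    - [[0,0,-7.1],[0,0,0],0.3]
    - [[0,0,-7.1],[0,0,0],0.3]
    - [[0,0,-7.1],[0,0,0],0.3]
    - [[0,0,-7.1],[0,0,0],0.3]
    - [[0,0,-7.1],[0,0,0],0.3]

```text
t: 16.47
tcp_pos: [0.4902, -0.4133, 0.222]
tool_rot: [0.758, 0.653, 0.0, -0.004]
force: [-0.4, 0.9, 0.4]
finger_gap: 0.696
gripper_force: 0.0
```

Request:
play_rows:
  rows:
    - [[0,0,-7.1],[0,0,0],0.3]
    - [[0,0,-7.1],[0,0,0],0.3]
    - [[0,0,-7.1],[0,0,0],0.3]
    - [[0,0,-7.1],[0,0,0],0.3]
    - [[0,0,-7.1],[0,0,0],0.3]
    - [[0,0,-7.1],[0,0,0],0.3]
    - [[0,0,-7.1],[0,0,0],0.3]
    - [[0,0,-7.1],[0,0,0],0.3]
    - [[0,0,-7.1],[0,0,0],0.3]
    - [[0,0,-7.1],[0,0,0],0.3]
    - [[0,0,-7.1],[0,0,0],0.3]
    - [[0,0,-7.1],[0,0,0],0.3]

```text
t: 17.47
tcp_pos: [0.4902, -0.4132, 0.222]
tool_rot: [0.116, 0.993, 0.003, -0.003]
force: [-0.2, 0.2, 0.8]
finger_gap: 0.704
gripper_force: 0.0
```

Request:
play_rows:
  rows:
    - [[0,0,-7.1],[0,0,0],0.3]
    - [[0,0,-7.1],[0,0,0],0.3]
    - [[0,0,-7.1],[0,0,0],0.3]
    - [[0,0,0],[0,0,0],0.3]
    - [[0,0,0],[0,0,0],0.3]

```text
t: 17.88
tcp_pos: [0.4907, -0.4138, 0.2229]
tool_rot: [-0.065, 0.998, 0.002, -0.002]
force: [-0.6, -1.0, -0.5]
finger_gap: 0.698
gripper_force: 0.0
```

```bash
python3 - <<'E'
from h import *
print("ray",plane("side",[[305+375/8,90+283/8]],.152))
p,D=shot("top","top7");C=cloud("top",D);k=np.array([.4577,-.3673]);d=np.hypot(C[:,:,0]-k[0],C[:,:,1]-k[1])
m=(d<.03)&(C[:,:,2]>.145)&(C[:,:,2]<.16);print(m.sum(),C[m].min(0),C[m].max(0))
s=sense();print("tau6",s["tau"][5],s["ft_torque"],s["q"])
go([.4585,-.3665,.139],-4)
E
```

```text
ray [[ 0.4581631  -0.36671012  0.152     ]]
44 [ 0.44351739 -0.37129069  0.14521589] [ 0.47764557 -0.35173227  0.1593928 ]
tau6 -0.01554594375193119 [ 0.01212007 -0.0215391   0.01441086] [-8.74446470e-01  5.69748682e-01  1.40020490e+00  8.02796162e-05
  1.17578029e+00 -2.57523869e+00]
t 17.93 tcp [ 0.4909 -0.4141  0.2233] yaw_y 97.45 tilt [-0.0026  0.0032] gap 0.701 F [ 0.5  0.1 -0.1] shift mm [25.8 51.1 84.5] tool az -78.55 q6 -2.58
```

Request:
play_rows:
  rows:
    - [[0,0,0],[8.4,17,0],0.3]
    - [[0,0,0],[8.4,17,0],0.3]
    - [[0,0,0],[8.4,17,0],0.3]
    - [[0,0,0],[0,0,20],0.3]
    - [[0,0,0],[0,0,25],0.3]
    - [[0,0,0],[0,0,20],0.3]
    - [[0,0,0],[0,0,10],0.3]
    - [[0,0,0],[0,0,6],0.3]
    - [[0,0,0],[0,0,3],0.3]
    - [[0,0,0],[0,0,0],0.3]
    - [[0,0,0],[0,0,0],0.3]

```text
t: 18.85
tcp_pos: [0.4604, -0.3683, 0.1417]
tool_rot: [-0.066, 0.998, -0.001, 0.0]
force: [0.3, -0.6, 0.1]
finger_gap: 0.702
gripper_force: 0.0
```

Request:
play_rows:
  rows:
    - [[0,0,0],[0,0,0],0.45]
    - [[0,0,0],[0,0,0],0.5]
    - [[0,0,0],[0,0,0],0.55]
    - [[0,0,0],[0,0,0],0.65]
    - [[0,0,0],[0,0,0],0.8]
    - [[0,0,0],[0,0,0],1]
    - [[0,0,0],[0,0,0],1]
  grip_force: 25

```text
t: 19.43
tcp_pos: [0.4603, -0.3679, 0.1418]
tool_rot: [-0.066, 0.998, -0.0, 0.0]
force: [-0.3, 2.1, 5.3]
finger_gap: 0.407
gripper_force: 24.8
```

```bash
python3 - <<'E'
from h import *
go([.459,-.3668,.139],97.45)
T=[];
for i in range(3):
    p,D=snapshot("side");s=sense();T.append([s["tau"][5],*s["ft_torque"]])
print(np.round(T,3)); cv2.imwrite("pics/s8.png",cv2.resize(p[90:150,305:385],None,fx=8,fy=8,interpolation=cv2.INTER_CUBIC)[:,:,::-1])
E
```

```text
t 19.43 tcp [ 0.4603 -0.3679  0.1418] yaw_y 97.6 tilt [ 0.0007 -0.0007] gap 0.407 F [-0.3  2.1  5.3] shift mm [1.1 1.3 2.8] tool az 0.15 q6 -2.57
[[-0.006  0.2    0.067 -0.048]
 [-0.006  0.211  0.072  0.037]
 [-0.006  0.153  0.073 -0.047]]
```

View pics/s8.png

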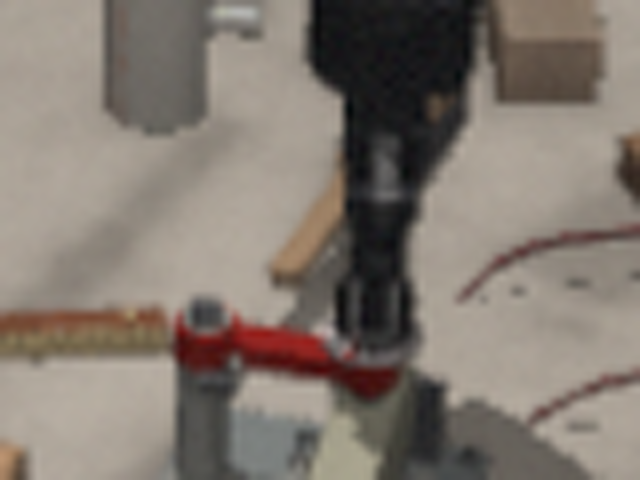

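The grip is on the knob (gap 35 mm): fingers at crop (375,300), disc still level on the arm. Joint 6 torque is clean (-0.006), so I'll use it to feel the clutch.

Request:
play_rows:
  rows:
    - [[0,0,4],[0,0,0.1],1]
    - [[0,0,7],[0,0,0.15],1]
    - [[0,0,7],[0,0,0.15],1]
    - [[0,0,7],[0,0,0.15],1]
    - [[0,0,7],[0,0,0.15],1]
    - [[0,0,7],[0,0,0.15],1]
    - [[0,0,7],[0,0,0.15],1]
    - [[0,0,7],[0,0,0.15],1]
    - [[0,0,7],[0,0,0.15],1]

```text
t: 20.33
tcp_pos: [0.4599, -0.3688, 0.1405]
tool_rot: [0.444, 0.896, -0.001, 0.001]
force: [-2.4, -0.2, 5.4]
finger_gap: 0.406
gripper_force: 24.8
```

```bash
cat >> h.py <<'E'
def knob():
    s=sense();T=R.from_quat(s["tool_rot"]).as_matrix()
    print("t",round(s["t"],2),"tau6",s["tau"][5].round(4),"qd6",s["qd"][5].round(3),"q6",s["q"][5].round(3),"turned",round((97.6-np.degrees(np.arctan2(T[1,1],T[0,1])))%360*np.pi/180,3),"ftz",s["ft_torque"].round(3),"F",s["force"].round(1),"tcp",s["tcp_pos"].round(4),"gap",round(s["finger_gap"],3))
E
python3 - <<'E'
from h import *
knob()
E
```

```text
t 20.33 tau6 -0.9123 qd6 1.45 q6 -1.514 turned 1.052 ftz [-0.205  0.384  0.092] F [-2.4 -0.2  5.4] tcp [ 0.4599 -0.3688  0.1405] gap 0.406
```

Request:
play_rows:
  rows:
    - [[0,0,0],[0,0,0],1]
    - [[0,0,0],[0,0,0],1]
    - [[0,0,0],[0,0,0],1]

```text
t: 20.58
tcp_pos: [0.4599, -0.3688, 0.1405]
tool_rot: [0.441, 0.897, -0.001, 0.001]
force: [-1.3, 0.0, 4.7]
finger_gap: 0.409
gripper_force: 24.8
```

```bash
python3 - <<'E'
from h import *
knob()
for i in range(3): snapshot("side");knob()
E
```

```text
t 20.58 tau6 -0.0668 qd6 -0.001 q6 -1.52 turned 1.047 ftz [-0.176  0.375 -0.06 ] F [-1.3  0.   4.7] tcp [ 0.4599 -0.3688  0.1405] gap 0.409
t 20.63 tau6 -0.0692 qd6 -0.0 q6 -1.52 turned 1.047 ftz [-0.113  0.313 -0.095] F [-1.  -1.   5.6] tcp [ 0.4599 -0.3688  0.1404] gap 0.41
t 20.68 tau6 -0.0694 qd6 -0.001 q6 -1.52 turned 1.047 ftz [-0.233  0.405 -0.036] F [-2.  -1.   4.8] tcp [ 0.4599 -0.3688  0.1405] gap 0.41
t 20.73 tau6 -0.0693 qd6 -0.001 q6 -1.52 turned 1.047 ftz [-0.191  0.391 -0.024] F [-1.9 -0.7  5.1] tcp [ 0.4599 -0.3688  0.1405] gap 0.412
```

Request:
play_rows:
  rows:
    - [[0,0,2],[0,0,0.05],1]
    - [[0,0,2],[0,0,0.05],1]
    - [[0,0,2],[0,0,0.05],1]
    - [[0,0,2],[0,0,0.05],1]

```text
t: 21.07
tcp_pos: [0.4598, -0.3689, 0.1403]
tool_rot: [0.503, 0.864, -0.001, 0.001]
force: [-1.6, -1.8, 4.7]
finger_gap: 0.408
gripper_force: 24.8
```

```bash
python3 - <<'E'
from h import *
knob()
for i in range(3): snapshot("side");knob()
E
```

```text
t 21.07 tau6 -0.2246 qd6 0.414 q6 -1.379 turned 1.188 ftz [-0.212  0.387  0.07 ] F [-1.6 -1.8  4.7] tcp [ 0.4598 -0.3689  0.1403] gap 0.408
t 21.12 tau6 0.104 qd6 -0.07 q6 -1.378 turned 1.189 ftz [-0.198  0.437 -0.04 ] F [-2.4 -0.8  5.3] tcp [ 0.4598 -0.3689  0.1403] gap 0.407
t 21.17 tau6 0.0525 qd6 -0.017 q6 -1.38 turned 1.187 ftz [-0.219  0.439 -0.037] F [-2.9 -1.7  5.4] tcp [ 0.4598 -0.3688  0.1403] gap 0.409
t 21.22 tau6 -0.0477 qd6 -0.004 q6 -1.38 turned 1.187 ftz [-0.189  0.454 -0.083] F [-2.5 -1.1  4.5] tcp [ 0.4598 -0.3688  0.1403] gap 0.408
```

Request:
play_rows:
  rows:
    - [[0,0,3],[0,0,0.07],1]
    - [[0,0,3],[0,0,0.07],1]
    - [[0,0,3],[0,0,0.07],1]
    - [[0,0,3],[0,0,0.07],1]
    - [[0,0,3],[0,0,0.07],1]
    - [[0,0,3],[0,0,0.07],1]

```text
t: 21.72
tcp_pos: [0.4595, -0.3689, 0.1399]
tool_rot: [0.633, 0.774, -0.001, 0.0]
force: [-3.0, -1.5, 5.2]
finger_gap: 0.415
gripper_force: 24.8
```

```bash
python3 -c "
from h import *
knob()"
```

```text
t 21.72 tau6 -0.3618 qd6 0.622 q6 -1.064 turned 1.503 ftz [-0.2    0.608  0.003] F [-3.  -1.5  5.2] tcp [ 0.4595 -0.3689  0.1399] gap 0.415
```

Request:
play_rows:
  rows:
    - [[0,0,3],[0,0,0.07],1]
    - [[0,0,3],[0,0,0.07],1]
    - [[0,0,3],[0,0,0.07],1]
    - [[0,0,3],[0,0,0.07],1]
    - [[0,0,3],[0,0,0.07],1]
    - [[0,0,3],[0,0,0.07],1]

```text
t: 22.22
tcp_pos: [0.4592, -0.3689, 0.1395]
tool_rot: [0.746, 0.666, -0.001, 0.0]
force: [-2.5, -1.2, 5.7]
finger_gap: 0.41
gripper_force: 24.9
```

```bash
python3 -c "
from h import *
knob()"
```

```text
t 22.22 tau6 -0.3624 qd6 0.621 q6 -0.75 turned 1.817 ftz [-0.24   0.646  0.037] F [-2.5 -1.2  5.7] tcp [ 0.4592 -0.3689  0.1395] gap 0.41
```

Request:
play_rows:
  rows:
    - [[0,0,3],[0,0,0.07],1]
    - [[0,0,3],[0,0,0.07],1]
    - [[0,0,3],[0,0,0.07],1]
    - [[0,0,3],[0,0,0.07],1]
    - [[0,0,3],[0,0,0.07],1]

```text
t: 22.63
tcp_pos: [0.459, -0.3687, 0.1391]
tool_rot: [0.827, 0.563, -0.001, 0.0]
force: [-3.3, -0.8, 7.3]
finger_gap: 0.409
gripper_force: 24.9
```

```bash
python3 -c "
from h import *
knob()"
```

```text
t 22.63 tau6 -0.363 qd6 0.621 q6 -0.488 turned 2.079 ftz [-0.156  0.717  0.03 ] F [-3.3 -0.8  7.3] tcp [ 0.459  -0.3687  0.1391] gap 0.409
```

The torque repeats to 0.001 while running free (no contact up to 2.08 rad), so slip cannot come before about 2.9.

Request:
play_rows:
  rows:
    - [[0,0,3],[0,0,0.07],1]
    - [[0,0,3],[0,0,0.07],1]
    - [[0,0,3],[0,0,0.07],1]
    - [[0,0,3],[0,0,0.07],1]
    - [[0,0,3],[0,0,0.07],1]

```text
t: 23.05
tcp_pos: [0.4588, -0.3686, 0.1388]
tool_rot: [0.893, 0.45, -0.001, 0.0]
force: [-5.4, -1.1, 6.7]
finger_gap: 0.406
gripper_force: 24.9
```

```bash
python3 -c "
from h import *
knob()"
```

```text
t 23.05 tau6 -0.364 qd6 0.623 q6 -0.226 turned 2.34 ftz [-0.152  0.801  0.003] F [-5.4 -1.1  6.7] tcp [ 0.4588 -0.3686  0.1388] gap 0.406
```

Request:
play_rows:
  rows:
    - [[0,0,3],[0,0,0.07],1]
    - [[0,0,3],[0,0,0.07],1]
    - [[0,0,3],[0,0,0.07],1]
    - [[0,0,3],[0,0,0.07],1]
    - [[0,0,3],[0,0,0.07],1]

```text
t: 23.47
tcp_pos: [0.4587, -0.3684, 0.1384]
tool_rot: [0.944, 0.33, -0.001, 0.0]
force: [-5.6, -0.8, 7.3]
finger_gap: 0.405
gripper_force: 24.9
```

```bash
python3 -c "
from h import *
knob()"
```

```text
t 23.47 tau6 -0.3652 qd6 0.621 q6 0.036 turned 2.602 ftz [-0.077  0.766  0.095] F [-5.6 -0.8  7.3] tcp [ 0.4587 -0.3684  0.1384] gap 0.405
```

Request:
play_rows:
  rows:
    - [[0,0,3],[0,0,0.07],1]
    - [[0,0,3],[0,0,0.07],1]
    - [[0,0,3],[0,0,0.07],1]
    - [[0,0,3],[0,0,0.07],1]
    - [[0,0,3],[0,0,0.07],1]

```text
t: 23.88
tcp_pos: [0.4586, -0.3683, 0.1381]
tool_rot: [0.979, 0.204, -0.001, 0.0]
force: [-4.9, 0.3, 8.3]
finger_gap: 0.412
gripper_force: 25.0
```

```bash
python3 -c "
from h import *
knob()"
```

```text
t 23.88 tau6 -0.3664 qd6 0.621 q6 0.297 turned 2.864 ftz [-0.019  0.832 -0.01 ] F [-4.9  0.3  8.3] tcp [ 0.4586 -0.3683  0.1381] gap 0.412
```

The torque hasn't risen and I have no sure proof that it senses the clutch. I'll let go and compare the knob line with the disc mark from the pictures before turning further.

Request:
play_rows:
  rows:
    - [[0,0,0],[0,0,0],1]
    - [[0,0,0],[0,0,0],0.5]
    - [[0,0,0],[0,0,0],0.4]
    - [[0,0,0],[0,0,0],0.3]
    - [[0,0,0],[0,0,-5],0.3]
    - [[0,0,0],[0,0,-20],0.3]
    - [[0,0,0],[0,0,-35],0.3]
    - [[0,0,0],[0,0,-10],0.3]
    - [[0,0,0],[13.6,-31,0],0.3]
    - [[0,0,0],[13.6,-31,0],0.3]
    - [[0,0,0],[13.6,-31,0],0.3]
    - [[0,0,0],[13.6,-31,0],0.3]

```text
t: 24.88
tcp_pos: [0.4601, -0.2311, 0.2074]
tool_rot: [0.979, 0.204, 0.0, 0.0]
force: [0.3, 0.3, -0.7]
finger_gap: 0.699
gripper_force: 0.0
```

Request:
play_rows:
  rows:
    - [[0,0,0],[13.6,-31,0],0.3]
    - [[0,0,0],[0,0,0],0.3]

```text
t: 25.05
tcp_pos: [0.4582, -0.192, 0.2069]
tool_rot: [0.978, 0.207, -0.001, -0.003]
force: [0.2, -0.1, -0.5]
finger_gap: 0.701
gripper_force: 0.0
```

```bash
cat >> h.py <<'E'
def redmarks(n,tag,k=(.459,-.368)):
    p,D=shot(n,tag);C=cloud(n,D);q=p.astype(int);hs=cv2.cvtColor(p,cv2.COLOR_RGB2HSV)
    d=np.hypot(C[:,:,0]-k[0],C[:,:,1]-k[1]);m=(d<.035)&(C[:,:,2]>.115)&(C[:,:,2]<.165)
    v,u=np.nonzero(m);print(n,"n",m.sum())
    if not m.any():return
    top=m&(C[:,:,2]>.143);tv,tu=np.nonzero(top);print("top z med",np.median(C[top][:,2]).round(4),"xy",C[top][:,:2].min(0).round(4),C[top][:,:2].max(0).round(4))
    disc=m&(C[:,:,2]<.132);print("disc z",np.median(C[disc][:,2]).round(4),"xy",C[disc][:,:2].min(0).round(4),C[disc][:,:2].max(0).round(4))
    u0,u1,v0,v1=u.min()-1,u.max()+2,v.min()-1,v.max()+2
    print("u0,v0",u0,v0);print("redness r-(g+b)/2");print((q[v0:v1,u0:u1,0]-(q[v0:v1,u0:u1,1]+q[v0:v1,u0:u1,2])//2))
    print("grey");print(q[v0:v1,u0:u1].mean(2).astype(int));print("z mm");print((C[v0:v1,u0:u1,2]*1000).astype(int))
E
python3 -c "
from h import *
np.set_printoptions(linewidth=200)
knob();redmarks('top','top9')
"
```

```text
t 25.05 tau6 0.268 qd6 -0.058 q6 0.53 turned 2.858 ftz [-0.078  0.019 -0.006] F [ 0.2 -0.1 -0.5] tcp [ 0.4582 -0.192   0.2069] gap 0.701
top n 195
top z med 0.148 xy [ 0.4432 -0.3846] [ 0.4748 -0.3509]
disc z 0.1216 xy [ 0.438  -0.3891] [ 0.4931 -0.3448]
u0,v0 427 196
redness r-(g+b)/2
[[ -4  -3  -1   4  37  90 116 120 119 113  81  30   3  -2  -2  -3  -2]
 [ -6  -4  -2   4  36  93 116 121 118 112  79  27   2  -4  -3  -3  -3]
 [-10  -6   0   6  32  91 116 120 119 110  74  24   2  -2  -3  -3  -3]
 [-11  -6   0   7  32  86 103 102 103 100  67  23   1  -2  -2  -3  -3]
 [-12  -6   1   8  26  52  60  59  61  67  50  16   1  -2  -2  -3  -3]
 [-10  -6   0   4   9  14  19  21  24  28  24   8   1  -2  -3  -3  -2]
 [-12  -5   0   0   0   1   3   5   6   7   6   2   1  -2  -2  -2  -2]
 [-10  -3   0  -2  -2  -2   1  -1  -1  -1  -2  -2  -2  -2  -2  -1  -1]
 [ -7  -2  -1  -2  -1  -2   0  -2  -3  -3  -2  -2  -2  -2  -1   2   5]
 [ -1   1  -1   0  -1   1  -2  -2  -3  -3  -2  -3  -3  -3   0   5   9]
 [  0   0  -1  -1  -1  -1  -1  -3  -3  -2   0   3   5   7  12  18  15]
 [  4   1  -2  -1   0   0  -2  -
[... 2759 characters left out ...]
116 125 140 147 146 148 153 146 149 149 146 147 146 148  82]
 [ 86 124 121 131 137 145 150 147 148 144 151 150 151 149 152 150  88]
 [ 88 124 118 125 136 152 149 144 150 152 147 151 148 147 153 144  85]
 [ 89 119 121 122 139 143 150 144 148 148 145 144 148 149 144 148  90]
 [ 84  90 123 118 133 147 147 146 151 145 149 148 150 145 150 148  89]
 [ 86  86 122 121 125 129 140 140 146 147 152 145 144 146 147 123  90]
 [ 89  85  88 119 120 120 126 140 148 149 148 148 146 150 122  85  89]
 [ 69  72  64  78 122 119 121 121 121 137 131 125 118 120  95  79  84]
 [ 21  20  26  23  29 124 119 118 118 118 122 130 115  47  45  47  41]
 [ 31  40  35  38  39  42  38  37   7  17  14   9   2  12  12  17  11]]
```

The line on the knob top (local row 11, columns 10–16) points to -y, as expected after turning 2.86 rad. The top has sunk from 151.7 to 148 mm, i.e. 2.9 rad of screw travel, so the disc has turned all the way with no slip yet. Grip again and go on.

```bash
python3 -c "
from h import *
print(plane('top',[[427+9.9,196+11.7]],.148));go([.459,-.3683,.138],-66.5)"
```

```text
[[ 0.45692677 -0.3672427   0.148     ]]
t 25.1 tcp [ 0.4594 -0.1951  0.2072] yaw_y -66.16 tilt [-0.0015  0.0016] gap 0.702 F [-0.2  0.1  0.1] shift mm [-70.4 158.4  69. ] tool az 0.34 q6 0.53
```

Request:
play_rows:
  rows:
    - [[0,0,0],[-11.8,26.4,0],0.3]
    - [[0,0,0],[-11.8,26.4,0],0.3]
    - [[0,0,0],[-11.8,26.4,0],0.3]
    - [[0,0,0],[-11.8,26.4,0],0.3]
    - [[0,0,0],[-11.8,26.4,0],0.3]
    - [[0,0,0],[-11.8,26.4,0],0.3]
    - [[0,0,0],[0,0,20],0.3]
    - [[0,0,0],[0,0,25],0.3]
    - [[0,0,0],[0,0,14],0.3]
    - [[0,0,0],[0,0,7],0.3]
    - [[0,0,0],[0,0,2],0.3]
    - [[0,0,0],[0,0,0],0.3]

```text
t: 26.1
tcp_pos: [0.4588, -0.3727, 0.139]
tool_rot: [0.979, 0.204, -0.0, 0.0]
force: [0.0, 0.5, -0.3]
finger_gap: 0.699
gripper_force: 0.0
```

Request:
play_rows:
  rows:
    - [[0,0,0],[0,0,0],0.45]
    - [[0,0,0],[0,0,0],0.5]
    - [[0,0,0],[0,0,0],0.55]
    - [[0,0,0],[0,0,0],0.65]
    - [[0,0,0],[0,0,0],0.8]
    - [[0,0,0],[0,0,0],1]
    - [[0,0,0],[0,0,0],1]

```text
t: 26.68
tcp_pos: [0.458, -0.3708, 0.1402]
tool_rot: [0.979, 0.205, -0.001, -0.001]
force: [-3.6, 4.4, 4.8]
finger_gap: 0.412
gripper_force: 24.5
```

Request:
play_rows:
  rows:
    - [[0,0,3],[0,0,0.07],1]
    - [[0,0,3],[0,0,0.07],1]
    - [[0,0,3],[0,0,0.07],1]
    - [[0,0,3],[0,0,0.07],1]

```text
t: 27.02
tcp_pos: [0.4579, -0.3705, 0.14]
tool_rot: [0.995, 0.1, -0.001, -0.001]
force: [-3.7, 4.7, 6.4]
finger_gap: 0.405
gripper_force: 24.5
```

```bash
python3 -c "
from h import *
knob()"
```

```text
t 27.02 tau6 -0.3559 qd6 0.62 q6 0.5 turned 3.074 ftz [0.758 0.572 0.031] F [-3.7  4.7  6.4] tcp [ 0.4579 -0.3705  0.14  ] gap 0.405
```

Request:
play_rows:
  rows:
    - [[0,0,3],[0,0,0.07],1]
    - [[0,0,3],[0,0,0.07],1]
    - [[0,0,3],[0,0,0.07],1]
    - [[0,0,3],[0,0,0.07],1]

```text
t: 27.35
tcp_pos: [0.4579, -0.3703, 0.1398]
tool_rot: [1.0, -0.004, -0.001, -0.001]
force: [-3.7, 5.8, 7.2]
finger_gap: 0.405
gripper_force: 24.6
```

```bash
python3 -c "
from h import *
knob()"
```

```text
t 27.35 tau6 -0.3467 qd6 0.621 q6 0.71 turned 3.283 ftz [0.858 0.571 0.086] F [-3.7  5.8  7.2] tcp [ 0.4579 -0.3703  0.1398] gap 0.405
```

The torque is climbing now (-0.366 → -0.347): the foot is in contact. The hand sits about 2.5 mm off towards -y, so I'll relieve that while turning.

Request:
play_rows:
  rows:
    - [[0,0,3],[0.3,-0.8,0.07],1]
    - [[0,0,3],[0.3,-0.8,0.07],1]
    - [[0,0,3],[0.3,-0.8,0.07],1]
    - [[0,0,3],[0,0,0.07],1]
    - [[0,0,3],[0,0,0.07],1]

```text
t: 27.77
tcp_pos: [0.4582, -0.3697, 0.1395]
tool_rot: [0.991, -0.134, -0.002, 0.001]
force: [-7.2, 1.9, 6.1]
finger_gap: 0.411
gripper_force: 24.6
```

```bash
python3 -c "
from h import *
knob()"
```

```text
t 27.77 tau6 -0.3359 qd6 0.621 q6 0.976 turned 3.544 ftz [0.122 1.062 0.071] F [-7.2  1.9  6.1] tcp [ 0.4582 -0.3697  0.1395] gap 0.411
```

Request:
play_rows:
  rows:
    - [[0,0,3],[0,0,0.07],1]
    - [[0,0,3],[0,0,0.07],1]
    - [[0,0,3],[0,0,0.07],1]

```text
t: 28.02
tcp_pos: [0.4582, -0.3695, 0.1394]
tool_rot: [0.977, -0.212, -0.002, 0.001]
force: [-5.7, 1.2, 7.7]
finger_gap: 0.41
gripper_force: 24.7
```

```bash
python3 -c "
from h import *
knob()"
```

```text
t 28.02 tau6 -0.3247 qd6 0.621 q6 1.133 turned 3.701 ftz [0.212 1.084 0.094] F [-5.7  1.2  7.7] tcp [ 0.4582 -0.3695  0.1394] gap 0.41
```

Request:
play_rows:
  rows:
    - [[0,0,3],[0,0,0.05],1]
    - [[0,0,3],[0,0,0.05],1]
    - [[0,0,3],[0,0,0.05],1]

```text
t: 28.27
tcp_pos: [0.4583, -0.3694, 0.1393]
tool_rot: [0.958, -0.288, -0.001, 0.001]
force: [-6.2, 1.6, 7.5]
finger_gap: 0.408
gripper_force: 24.7
```

```bash
python3 -c "
from h import *
knob()"
```

```text
t 28.27 tau6 -0.3115 qd6 0.621 q6 1.29 turned 3.858 ftz [0.357 1.074 0.102] F [-6.2  1.6  7.5] tcp [ 0.4583 -0.3694  0.1393] gap 0.408
```

Request:
play_rows:
  rows:
    - [[0,0,3],[0,0,0.05],1]
    - [[0,0,3],[0,0,0.05],1]
    - [[0,0,3],[0,0,0.05],1]

```text
t: 28.52
tcp_pos: [0.4584, -0.3692, 0.1393]
tool_rot: [0.932, -0.362, -0.001, 0.0]
force: [-5.3, 2.8, 8.1]
finger_gap: 0.409
gripper_force: 24.8
```

```bash
python3 -c "
from h import *
knob()"
```

```text
t 28.52 tau6 -0.3094 qd6 0.622 q6 1.447 turned 4.015 ftz [0.38  0.989 0.052] F [-5.3  2.8  8.1] tcp [ 0.4584 -0.3692  0.1393] gap 0.409
```

The torque has flattened (the last step rose only 0.002). A short further turn confirms it.

Request:
play_rows:
  rows:
    - [[0,0,3],[0,0,0],1]
    - [[0,0,3],[0,0,0],1]
    - [[0,0,3],[0,0,0],1]

```text
t: 28.77
tcp_pos: [0.4585, -0.3691, 0.1392]
tool_rot: [0.901, -0.434, -0.001, 0.0]
force: [-5.4, 2.5, 8.0]
finger_gap: 0.408
gripper_force: 24.7
```

```bash
python3 -c "
from h import *
knob()"
```

```text
t 28.77 tau6 -0.3099 qd6 0.622 q6 1.604 turned 4.172 ftz [0.405 0.968 0.072] F [-5.4  2.5  8. ] tcp [ 0.4585 -0.3691  0.1392] gap 0.408
```

The plateau is confirmed: the clutch has slipped about 0.3 rad. Let go, rise and clear off for a check.

Request:
play_rows:
  rows:
    - [[0,0,0],[0,0,0],1]
    - [[0,0,0],[0,0,0],0.5]
    - [[0,0,0],[0,0,0],0.4]
    - [[0,0,0],[0,0,0],0.3]
    - [[0,0,0],[0,0,-5],0.3]
    - [[0,0,0],[0,0,-20],0.3]
    - [[0,0,0],[0,0,-35],0.3]
    - [[0,0,0],[0,0,-20],0.3]
    - [[0,0,0],[-26.5,-21,0],0.3]
    - [[0,0,0],[-26.5,-21,0],0.3]
    - [[0,0,0],[-26.5,-21,0],0.3]
    - [[0,0,0],[-26.5,-21,0],0.3]

```text
t: 29.77
tcp_pos: [0.4595, -0.2335, 0.2184]
tool_rot: [0.901, -0.434, 0.001, 0.0]
force: [0.3, 0.5, 0.1]
finger_gap: 0.7
gripper_force: 0.0
```

Request:
play_rows:
  rows:
    - [[0,0,0],[-26.5,-21,0],0.3]
    - [[0,0,0],[0,0,0],0.3]
    - [[0,0,0],[0,0,0],0.3]

```text
t: 30.02
tcp_pos: [0.4594, -0.199, 0.2183]
tool_rot: [0.902, -0.432, 0.0, 0.0]
force: [-0.0, 0.5, 0.6]
finger_gap: 0.705
gripper_force: 0.0
```

```bash
python3 -c "
from h import *
np.set_printoptions(linewidth=200)
knob();redmarks('top','top10')
p,D=shot('side','side10');q=p.astype(int);r=q[...,0]-(q[...,1]+q[...,2])//2
print('side red');print(r[120:142,340:362])
m=(r>50);m[:115]=0;m[145:]=0;m[:,:322]=0;m[:,360:]=0
print('red arm px',np.argwhere(m).mean(0)[::-1],m.sum());
o=np.load('side6.npz')['p'].astype(int);r=o[...,0]-(o[...,1]+o[...,2])//2;m=(r>50);m[:115]=0;m[145:]=0;m[:,:322]=0;m[:,360:]=0;print('before',np.argwhere(m).mean(0)[::-1],m.sum())
"
```

```text
t 30.02 tau6 0.0331 qd6 -0.006 q6 1.832 turned 4.168 ftz [-0.006 -0.006  0.008] F [-0.   0.5  0.6] tcp [ 0.4594 -0.199   0.2183] gap 0.705
top n 168
top z med 0.148 xy [ 0.4433 -0.3847] [ 0.4782 -0.3518]
disc z 0.12 xy [ 0.4357 -0.3847] [ 0.4932 -0.3508]
u0,v0 429 196
redness r-(g+b)/2
[[ -8  -4  14  68 108 117 119 117  93  43   7  -2  -3  -3  -3]
 [-10  -7   6  52  95 116 119 117  92  44   7  -3  -2  -3  -3]
 [-12 -10  -2  34  85 115 119 115  93  41   6  -2  -3  -3  -3]
 [-11 -12  -4  30  79 100 103 104  86  40   6  -2  -2  -1  -3]
 [-12 -11  -4  25  50  56  59  66  62  33   5  -1  -3  -2  -2]
 [-14 -13  -8   6  13  16  21  26  30  17   1  -2  -2  -3  -2]
 [-13 -12  -9  -2   0   2   4   6   6   4  -1  -1  -2  -2  -3]
 [-13 -14  -9  -4  -2  -2  -1  -1  -1  -2  -2  -2  -1  -2  -1]
 [-12 -12  -7  -4  -1  -2  -3  -3  -2  -2  -2  -2  -2   1   4]
 [-13 -11  -6  -3  -1  -3  -3  -2  -2  -2  -2  -3  -2   2   8]
 [-13  -9  -6  -1  -2  -2  -3  -2  -1   0  -2  -3  -2   0   8]
 [ -9  -5  -2   0  -1  -2  -3  -1   6   9   2  -2  -2   0   7]
 [ -6  -3  -1   0  -1  -2  -2   0  12  25  12   0  -2   0
[... 4875 characters left out ...]
  62  56  36  17   9   9   8  10   9  12  10  12  10  13  15  15  15  15]
 [ 27  28  30  47  49  52  50  53  31  19   9   8   8  13  18  13   9  10  14  14  13  15]
 [ 15  15  17  21  24  24  22  33  35  43  46  52  49  48  28  12   7   4   4   9  10  14]
 [ 15  15  15  16  15  14  10  11  20  39  39  38  42  30  18   6   6   1   1   0   5  13]
 [ 14  14  17  16  15  15  12   7   7   9  17  20  16  11   8   6   5   1  -1   0   9  16]
 [ 15  15  16  15  14  14  12   8   8   5   4   7   3   6   8   5   5   0  -1  -2   8  15]
 [ 12  13  13  14  15  14  11  10  12   8   7   7   6   8   8   5   6  -2  -1   3   9  15]]
red arm px [335.91071429 132.94642857] 56
before [337.34375    132.88541667] 96
```

```bash
python3 -c "
from h import *
p=np.load('top10.npz')['p'].astype(int);r=np.clip(p[...,0]-(p[...,1]+p[...,2])//2-4,0,None)
u=np.arange(435,443)
for c in ([.4570,-.3672],[.4582,-.3675],[.459,-.368]):
  c=np.array(c)
  for rows,z in((range(207,212),.148),(range(213,216),.122)):
    for v in rows:
        w=r[v,u]; 
        if w.sum()>8:
            P=plane('top',[[(u*w).sum()/w.sum(),v]],z)[0,:2]-c;print(v,z,(P*1000).round(1),'r',(np.hypot(*P)*1000).round(1),'ang',np.arctan2(P[1],P[0]).round(2)%6.283)
  print()
p9=np.load('top9.npz')
for t in('top0','top7','top9','top10'):
    D=np.load(t+'.npz')['D'];C=cloud('top',D);k=[.459,-.368] if t!='top0' else [.5396,-.4526]
    m=(np.hypot(C[...,0]-k[0],C[...,1]-k[1])<.014)&(C[...,2]>.14)&(C[...,2]<.165);print(t,m.sum(),C[m][:,2].mean().round(5),(C[m][:,2].std()/m.sum()**.5).round(5))
for n,b in (('tape',(375,225,420,258)),('push',(345,145,418,176))):
    a=np.load('top0.npz')['p'].astype(int);q=np.load('top10.npz')['p'].astype(int);s=np.s_[b[1]:b[3],b[0]:b[2]];print(n,np.abs(a[s]-q[s]).mean())
"
```

```text
208 0.148 [-1.1 -3.4] r 3.6 ang 4.4030000000000005
209 0.148 [-4.2 -3.7] r 5.6 ang 3.8630000000000004
210 0.148 [-7.4 -4.5] r 8.7 ang 3.6930000000000005
211 0.148 [-10.5  -5.3] r 11.7 ang 3.603
213 0.122 [-15.5 -12.2] r 19.7 ang 3.8030000000000004
214 0.122 [-18.7 -11.9] r 22.1 ang 3.7030000000000003
215 0.122 [-21.8 -11.5] r 24.6 ang 3.623

208 0.148 [-2.3 -3.1] r 3.9 ang 4.083
209 0.148 [-5.4 -3.4] r 6.4 ang 3.7030000000000003
210 0.148 [-8.6 -4.2] r 9.6 ang 3.603
211 0.148 [-11.7  -5. ] r 12.7 ang 3.543
213 0.122 [-16.7 -11.9] r 20.5 ang 3.7630000000000003
214 0.122 [-19.9 -11.6] r 23.0 ang 3.6730000000000005
215 0.122 [-23.  -11.2] r 25.6 ang 3.5930000000000004

208 0.148 [-3.1 -2.6] r 4.1 ang 3.8430000000000004
209 0.148 [-6.2 -2.9] r 6.9 ang 3.583
210 0.148 [-9.4 -3.7] r 10.1 ang 3.5230000000000006
211 0.148 [-12.5  -4.5] r 13.3 ang 3.4830000000000005
213 0.122 [-17.5 -11.4] r 20.9 ang 3.7130000000000005
214 0.122 [-20.7 -11.1] r 23.4 ang 3.6330000000000005
215 0.122 [-23.8 -10.7] r 26.1 ang 3.563

top0 63 0.15328 0.00032
top7 19 0.15224 0.00072
top9 65 0.14837 0.00032
top10 65 0.14735 0.00036
tape 78.85701459034793
push 2.100014729709825
```

The pictures agree with the torque: the line ran with the hand (about 1.3 rad since the regrip), and the disc mark now lags it by 0.1–0.3 rad. The knob axis has not moved, so the arm is still home. Handing in.

```bash
python3 -c "
from station import *
print(sign_off())"
```

```text
the job is handed in; nothing more can be done
None
```

The job is handed in (the sign-off gave no verdict): the shoe is bedded on both rests with its tall end about 8 mm from the stop, the red arm is home on its stop, and I stopped the knob at the clutch's first slip, about 0.3 rad by torque and 0.1–0.2 rad in the last picture. No tool was touched, but the last picture confirmed only the push block, since the tape was hidden and the other two were not rechecked.

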